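Load a handle dowel into the bar clamp

ROBOT

A 6-joint arm with a two-finger parallel gripper is mounted at the origin on a cart in front of the work surface, level with it; the furniture and walls round the work are solid. World frame = base frame: x ahead of the robot, y to its left, z up, the work surface at z = 0. Lengths are in m, angles in rad, forces in N, time in s.
With the tool pointing down it reaches from about 0.3 to 0.875 m from the base axis. Payload 6.4 kg.
Tool frame: the origin (TCP) lies at the very end of the fingers, on their centre line; the grasp point (between the pads) lies 19 mm behind it; z points along the fingers, y is the direction in which the jaws open and shut (so a half turn about z gives the same grasp; the last joint's range is limited). The gripper opens to 85 mm and grips with 20 to 120 N. Pads are 22 mm wide; open, the fingers measure 114 mm over their backs; the gripper's body (76 mm by 85 mm) begins 54 mm behind the grasp point. The pads swing forward as they close: fully open they stand 13 mm farther back than shut.
Start: joints at [-1.523, 0.181, 1.607, -0, 1.354, -0.206], TCP at [0.144, -0.557, 0.231] pointing down, gripper open.
Joint ranges: [-2.99, 2.99], [-0.89, 2.07], [0.3, 2.58], [-1.14, 4.28], [0, 2.63], [-3.12, 3.12]. Speed limits (rad/s): [2.57, 2.57, 3.01, 3.14, 3.14, 3.14].

INTERFACE

Orientations are given as a unit quaternion [w, x, y, z].
In Python, from bench import telemetry, imaging, ctrl gives the robot as it stands.
- The arm moves only by the shell command python3 -m pendant 'ROWS' [OPENING]. ROWS is JSON, a list that holds one entry, the list of rows, each a list of 6 numbers: the shift along the tool's x, y, z in units of 200 mm (1.0 is 200 mm), then the turn, a rotation vector about the tool's x, y, z in units of pi rad (1.0 is pi rad). In form: [[[tx, ty, tz, rx, ry, rz], ...]]. A call has 1 to 12 rows; each row shifts and turns the pose as measured when the row begins, along the tool's axes as they then stand; what a row does not reach is not made up. A row lasts 1/8 s, in which the tool goes at most 62.5 mm and 10.7 degrees, less where a joint would pass 70% of its speed; a pose out of reach is approached as far as the arm can. A call with a number of a shift or a turn outside -1 to 1 is refused whole. A call with a gripper value outside its range is refused whole. OPENING is the closure, from 0 (fully open) to 1 (shut), set as the call begins (- or left out, the last holds). The fingers move at their own pace and stop on an object; the grip force is fixed at half the most. Time passes only in rows, so rows that do not move let the fingers close. It gives the time, the measured TCP pose, the force and the opening at its end, in the units of the state.
- telemetry.get_obs(): the state, without advancing time (a new reading comes with each control period).
- imaging.camera(name): name is "scene" or "top" or "wrist"; returns a dict with "pixels" (384x512x3 uint8, blue, green, red), "vfov" (degrees; the focal length in pixels is half the picture's height over the tangent of half this angle, whatever the lens; pixels are square), "cx", "cy" (the principal point, pixels), "R" (3x3) and "t" (3): a world point X has camera coordinates R X + t. Camera axes: x right, y down, z forward; pixel columns grow to the right and rows downward; lengths in m; the calibration is good to about 2 mm. A picture is of the moment at which its call begins. There is no depth.
- ctrl.hand_in(): hands the job in, once; it reports no verdict.
The state is a dict: "time_s": time; "q": joint angles; "dq": joint speeds; "joint_efforts": joint torques, N m; "eef_pos": TCP position; "eef_rot": TCP orientation; "wrist_force": force on the tool from outside, world axes, zero at the start; "torque": the same for the moment, N m; "opening": opening from 0.0 (shut) to 1.0 (fully open).
Only numpy, scipy, OpenCV 4.12 (cv2) and the standard library are available. Lean on these libraries where they do the work, as an engineer would, in place of code of your own. Each camera call takes 0.05 s, during which the arm holds its last target.

TASK

Take the long dowel from the stock box and feed it straight, endwise, into the flared mouth of the bar clamp and through its guide tube until its end rests gently against the stop, without shifting the stop from its setting. Then lock it: draw the collar's ball handle back out of its notch in the gate, swing it over past the end of the gate and let the spring take it forward, so that the clamp shoe holds the dowel. Leave the other things on the bench alone.

Things in the scene. Friction and masses are not known exactly. Their poses are not given: they have to be found in the camera images.
- dowel: Workpiece: loose round dark wooden dowel, 22 mm diameter, 200 mm long over its domed ends, about 80 g. Origin at its middle, x along it. It starts level on notched bearers in the stock box, axis 37 mm above the bench, x pointing out; its rear 64 to 68 mm lie in the pigeonhole (46 mm wide, no room for fingers). It can rise 18 mm inside; draw it out endwise 72 mm before lifting more.
- stock_box: Fixed open-fronted wooden box with two pigeonholes, top 78 mm above the bench. Origin on the bench under the dowel's pigeonhole; x points out of the front, y to the second pigeonhole (short ends). Front face at x = -20 mm, back at -102 mm. Under the protruding dowel a 12 mm board runs out to x = 110 mm, with a bearer (lips 31 mm high) at x = 88 to 100 mm.
- fixture: Bar clamp, fixed to the bench: wooden base 208 x 104 x 16 mm with two steel blocks (88 mm high, 50 wide, at x = 10 to 30 and 96 to 119 mm) that carry a level guide tube. Origin on the bench under the tube's mouth; x is the feed direction (tube's axis), y to the left of it, z up. The base runs from x = 8 to 216 mm; before the mouth (x < 0) the bench is clear.
- mouth (a point): Centre of the tube's flared mouth, on the tube's axis, 58 mm above the bench, axes as the fixture's. The flare narrows from 42 mm to the 25 mm bore over 14 mm; the bore runs on to x = 119 mm. The rim of the flare is 49 mm across.
- stop_face (a point): Centre of the face of the adjustable stop (steel plate, 32 mm wide, 79 mm high) that the dowel's end must meet, on the tube's axis, 140 to 156 mm beyond the mouth, axes as the fixture's. Pinched fast; it shifts if pushed with more than about 45 N. With the dowel home 44 to 60 mm of it still stand out of the mouth.
- collar (a joint): Slide of the knurled spring collar (47 mm diameter, between the blocks), m: 0 fully forward (+x), 0.026 fully back. A 250 N/m spring drives it forward, 10 N at the start, where the pin in the gate's notch holds it at 0.016; the pin clears the notch's horn above 0.021. Forward it drives the shoe down: it rests near 0.007 on the dowel; with no dowel it goes to 0 and the shoe blocks the tube.
- collar_turn (a joint): Turn of the collar about the tube's axis, rad: 0 in the notch at the start, handle leaning 26 degrees from upright to +y of the fixture; grows as the handle swings over the top to -y, up to 0.95 (29 degrees to the other side). Past 0.5 the pin is clear of the gate and the collar can go forward. It stays where it is left (friction 0.04 N m).
- ball (a point): Centre of the black ball (20 mm diameter) on the end of the collar's handle, 68 mm from the tube's axis, on a steel pin 8 mm thick. It moves along the fixture's -x as the collar is drawn back. The gate is a 6 mm steel plate just ahead of the pin at 26 to 40 mm from the tube's axis.
- shoe: Steel clamp shoe in the front block with a 10 mm pin that shows above the block and sinks as it clamps; bears on the dowel from above with about 20 N when the collar is forward. Origin under the shoe's middle.
- wax_tin: Bystander: round metal wax tin, 61 mm diameter, 18 mm high, origin under its middle.
- chisel_22: Bystander: chisel with a dark handle, lying, 132 x 136 x 26 mm, origin under its middle.
- marking_gauge: Bystander: wooden marking gauge, 200 mm long, 72 mm high, origin under its middle.

How it is judged:
By the outcome, as a careful person would: the job done as asked, in the order asked, and still so for the second after the job is handed in, with the robot touching nothing.
It also fails if it takes over 61 s, if anything falls off the work surface, if the arm or the gripper's body presses on something with over 40 N, if the wrist force passes 120 N, or if a joint passes its speed limit or range.

## Working session

There is one attempt and no reset: what is moved stays moved. The work goes in short steps, Python scripts to look and compute and a shell command to move; the robot and the scene stay as the last step left them, time stands still between calls to the robot, and variables do not carry over. Pictures are saved under pics/ and viewed, and the job is handed in when it is done.

```bash
ls; mkdir -p pics; python3 - <<'E'
from bench import telemetry, imaging, ctrl
import cv2
print(telemetry.get_obs())
for n in ("scene","top","wrist"):
    c=imaging.camera(n); cv2.imwrite(f"pics/{n}0.png",c["pixels"]); print(n,c["vfov"],c["cx"],c["cy"],c["R"],c["t"])
E
```

```text
pics
{'time_s': 0.0, 'q': array([-1.52328104e+00,  1.81526940e-01,  1.60802407e+00, -2.54286412e-05,
        1.35379139e+00, -2.06305781e-01]), 'dq': array([-8.19519204e-05, -4.69567306e-04, -1.58941130e-03,  8.51573580e-04,
        1.69170076e-05,  2.28947613e-03]), 'joint_efforts': array([-2.60633287e-04, -4.44863999e+01, -3.51336157e+01, -2.24174860e-04,
        9.08530637e-03,  3.73162425e-05]), 'eef_pos': array([ 0.14436384, -0.55600555,  0.23038432]), 'eef_rot': array([-8.73101711e-04,  9.91956933e-01,  1.26572811e-01,  5.70131924e-05]), 'wrist_force': array([-0.63904846, -0.67266711,  0.48351574]), 'torque': array([ 0.04507541, -0.0396195 , -0.01698999]), 'opening': 1.0007221151863295}
scene 42.3262316490101 248.7507559950751 196.22159928602153 [[-0.51856609 -0.85499747  0.00827868]
 [-0.55229496  0.32755065 -0.76660345]
 [ 0.65273232 -0.40210682 -0.64206746]] [0.28924434 0.37092649 1.02490197]
top 50.05473771185956 257.1440113355882 194.73453211531057 [[-0.02177146 -0.99975007 -0.00507851]
 [-0.98482118  0.02232075 -0.17213082]
 [ 0.17220116  0.00125389 -0.98506101]] [0.00546783 0.52730208 1.10256312]
wrist 69.56679545031972 256.06887156612817 195.8885980771423 [[ 0.25128436 -0.96791067 -0.00225855]
 [-0.92758741 -0.24148103  0.28507632]
 [-0.27647381 -0.06954021 -0.95850216]] [-0.57317129 -0.03718133  0.38061613]
```

View pics/scene0.png

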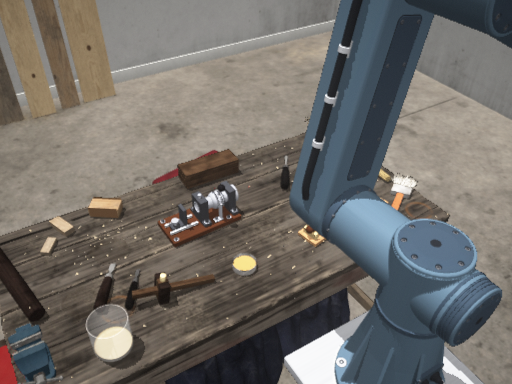

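View pics/top0.png

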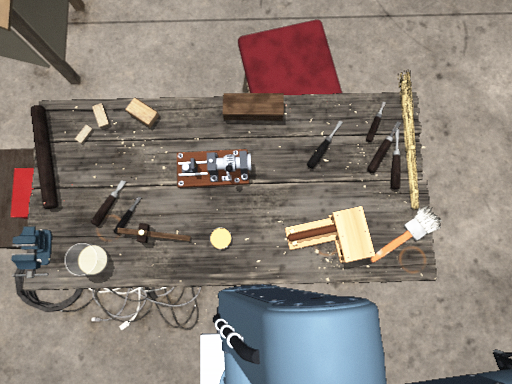

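View pics/wrist0.png

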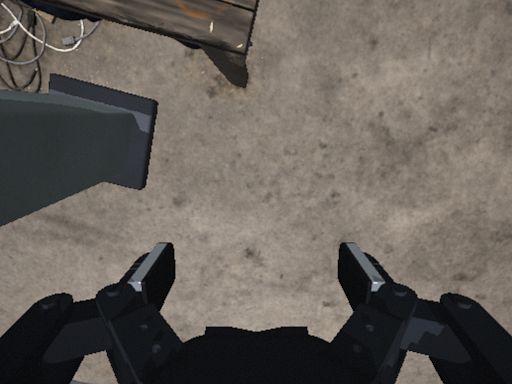

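```bash
python3 - <<'E'
import cv2
i=cv2.imread("pics/top0.png")
cv2.imwrite("pics/c1.png",cv2.resize(i[135:200,165:265],None,fx=8,fy=8,interpolation=cv2.INTER_CUBIC))
cv2.imwrite("pics/c2.png",cv2.resize(i[200:270,278:382],None,fx=7.5,fy=7.5,interpolation=cv2.INTER_CUBIC))
i=cv2.imread("pics/scene0.png")
cv2.imwrite("pics/c3.png",cv2.resize(i[175:250,150:250],None,fx=8,fy=8,interpolation=cv2.INTER_CUBIC))
E
```

```text
(no output)
```

View pics/c1.png

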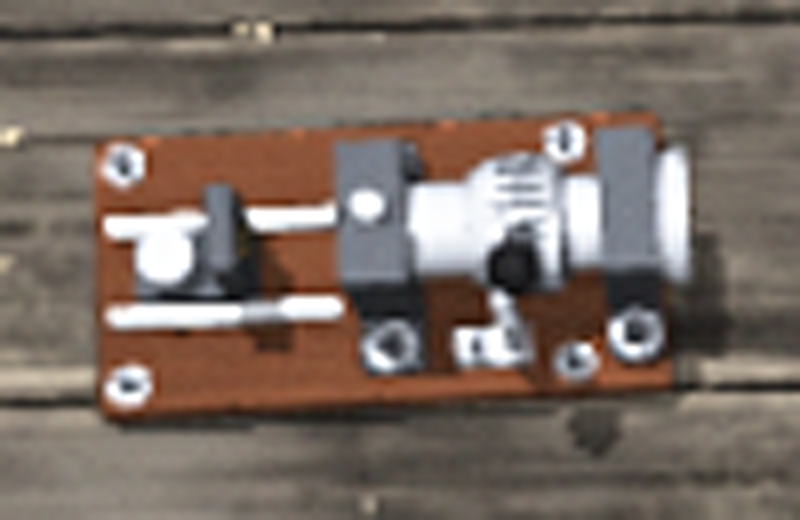

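View pics/c2.png

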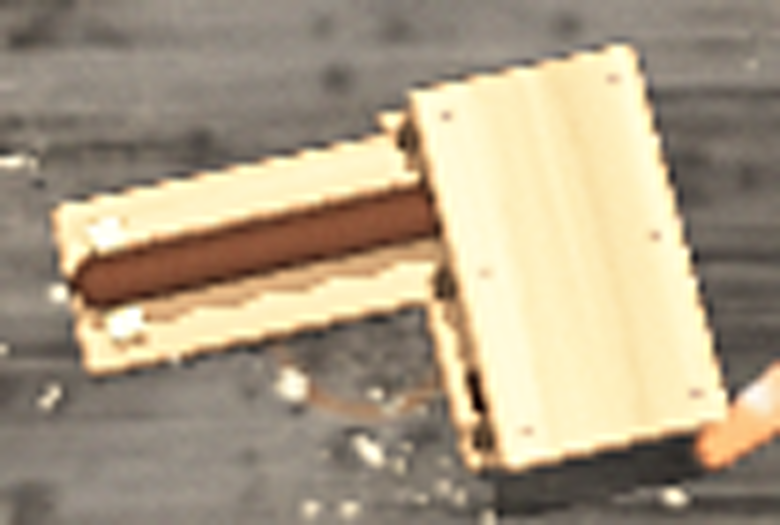

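View pics/c3.png

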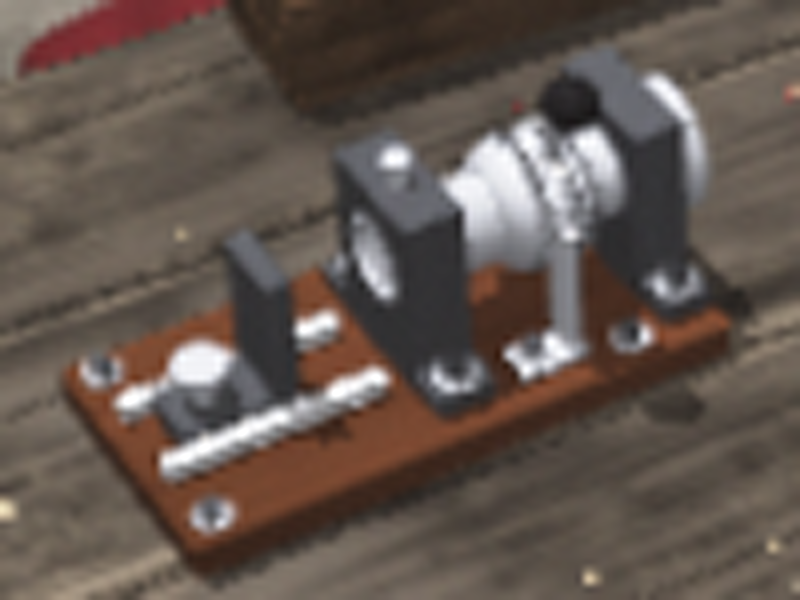

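```bash
cat > h.py <<'E'
import numpy as np, cv2
from bench import telemetry, imaging
from scipy.spatial.transform import Rotation as Ro
from scipy.optimize import least_squares
def f(c): return 192/np.tan(np.radians(c["vfov"])/2)
def proj(c,X):
    p=np.atleast_2d(X)@np.array(c["R"]).T+np.array(c["t"])
    return np.c_[c["cx"]+f(c)*p[:,0]/p[:,2], c["cy"]+f(c)*p[:,1]/p[:,2]]
def atz(c,uv,z):
    uv=np.atleast_2d(uv).astype(float); R=np.array(c["R"]); C=-R.T@np.array(c["t"])
    d=np.c_[(uv[:,0]-c["cx"])/f(c),(uv[:,1]-c["cy"])/f(c),np.ones(len(uv))]@R
    return C+d*((z-C[2])/d[:,2])[:,None]
def crop(p,s,o): return (np.array(p,float)+.5)/s-.5+np.array(o)
def pose():
    o=telemetry.get_obs(); q=o["eef_rot"]
    return np.array(o["eef_pos"]),Ro.from_quat([q[1],q[2],q[3],q[0]]).as_matrix(),o
def snap(n,name):
    c=imaging.camera(n); cv2.imwrite(f"pics/{name}.png",c["pixels"]); return c
def delta(p,Rt):
    """rows units from current pose to target"""
    P,R,o=pose(); 
    return R.T@(np.array(p)-P)/.2, Ro.from_matrix(R.T@Rt).as_rotvec()/np.pi
E
python3 - <<'E'
from h import *
c=imaging.camera("top")
uv=crop([(97,140),(103,415),(675,385),(655,112),(335,142),(405,140),(408,283),(338,283),(600,130),(650,127),(660,272),(608,280)],8,(165,135))
L=np.array([(216,-52,16),(216,52,16),(8,52,16),(8,-52,16),(119,-25,88),(96,-25,88),(96,25,88),(119,25,88),(30,-25,88),(10,-25,88),(10,25,88),(30,25,88)])/1e3
def W(p,L): 
    return Ro.from_euler('z',p[2]).apply(L)+[p[0],p[1],0]
r=least_squares(lambda p:(proj(c,W(p,L))-uv).ravel(),[.6,0,1.57],loss='soft_l1')
print(r.x,np.degrees(r.x[2]));print((proj(c,W(r.x,L))-uv).round(1).tolist())
F=r.x
# ball, stop plate top
print("ball pred px",(proj(c,W(F,np.array([[.06,.068*np.sin(.454),.058+.068*np.cos(.454)]])))))
b=crop([(514,265)],8,(165,135)); print("ball px",b,"at z .119",((atz(c,b,.119)-[F[0],F[1],0])@Ro.from_euler('z',F[2]).as_matrix()))
st=crop([(210,187),(237,187),(237,285),(215,285)],8,(165,135)); print("stop z .079?",((atz(c,st,.079)-[F[0],F[1],0])@Ro.from_euler('z',F[2]).as_matrix()))
d=crop([(72,281),(110,280),(432,212)],7.5,(278,200)); D=atz(c,d,.037);print(D)
v=D[1]-D[2];print("dowel yaw",np.degrees(np.arctan2(v[1],v[0])))
bb=crop([(55,205),(90,372)],7.5,(278,200));B=atz(c,bb,.012);v=B[0]-B[1];print(B,B.mean(0),np.degrees(np.arctan2(-v[0],v[1])), np.linalg.norm(v))
bb=crop([(410,92),(505,470),(632,45),(725,412)],7.5,(278,200));B=atz(c,bb,.078);print(B);v=B[0]-B[1];print(np.degrees(np.arctan2(v[0],-v[1])))
t=(B[0]-B[2]);print(np.degrees(np.arctan2(t[1],t[0])))
E
```

```text
[0.61876491 0.009804   1.59759419] 91.53540457781139
[[-0.4, -0.2], [-0.6, 0.3], [0.1, 0.6], [1.0, -0.1], [0.2, 0.1], [-0.2, -0.0], [0.0, -0.1], [0.3, 0.3], [-0.5, 0.1], [0.6, 0.1], [0.1, -0.3], [-0.7, -0.9]]
ball pred px [[228.04038319 168.20447493]]
ball px [[228.8125 167.6875]] at z .119 [[0.05791752 0.02849458 0.119     ]]
stop z .079? [[ 0.16408512 -0.0141676   0.079     ]
 [ 0.15478895 -0.01370301  0.079     ]
 [ 0.15555807  0.02092899  0.079     ]
 [ 0.16309282  0.02055364  0.079     ]]
[[ 0.40831793 -0.08659021  0.037     ]
 [ 0.40837542 -0.10059455  0.037     ]
 [ 0.43079475 -0.22044946  0.037     ]]
dowel yaw 100.5949590459622
[[ 0.43883008 -0.08288045  0.012     ]
 [ 0.37591955 -0.09389244  0.012     ]] [ 0.40737481 -0.08838644  0.012     ] -80.07141531715962 0.06386704577292139
[[ 0.47038326 -0.20725768  0.078     ]
 [ 0.33595552 -0.23347183  0.078     ]
 [ 0.48560933 -0.28789335  0.078     ]
 [ 0.35440593 -0.31204098  0.078     ]]
101.0345117968769
100.69300245506237
```

```bash
python3 - <<'E'
from h import *
P,R,o=pose(); c=imaging.camera("wrist")
C=-np.array(c["R"]).T@c["t"]; print("cam in tool",R.T@(C-P),"fwd in tool",R.T@np.array(c["R"])[2], "right", R.T@np.array(c["R"])[0])
t=np.radians(100.6); Rt=np.array([[np.cos(t),np.sin(t),0],[np.sin(t),-np.cos(t),0],[0,0,-1]])
print(delta([.42,-.16,.2],Rt), R.round(3))
E
```

```text
cam in tool [ 0.07288487 -0.0007312  -0.14359957] fwd in tool [-2.85379239e-01 -7.18473085e-04  9.58414406e-01] right [1.20202673e-04 9.99999684e-01 7.85439159e-04]
(array([ 1.83157616, -1.57184653,  0.15591487]), array([-1.80118104e-04, -2.59326340e-04, -4.78093893e-01])) [[ 0.968  0.251 -0.   ]
 [ 0.251 -0.968  0.001]
 [ 0.    -0.001 -1.   ]]
```

```bash
python3 -m pendant '[[[0.21,-0.2,0,0,0,0],[0.21,-0.2,0,0,0,0],[0.21,-0.2,0,0,0,0],[0.21,-0.2,0,0,0,0],[0.21,-0.2,0,0,0,0],[0.21,-0.2,0,0,0,0],[0.21,-0.2,0,0,0,0],[0.2,-0.18,0.1,0,0,0]]]' 0; python3 -m pendant '[[[0,0,0,0,0,-0.058],[0,0,0,0,0,-0.058],[0,0,0,0,0,-0.058],[0,0,0,0,0,-0.058],[0,0,0,0,0,-0.058],[0,0,0,0,0,-0.058],[0,0,0,0,0,-0.058],[0,0,0,0,0,-0.058],[0,0,0,0,0,-0.015],[0,0,0,0,0,0]]]'; python3 - <<'E'
from h import *
c=snap("wrist","w1")
t=np.radians(100.6); Rt=np.array([[np.cos(t),np.sin(t),0],[np.sin(t),-np.cos(t),0],[0,0,-1]])
print(delta([.42,-.16,.2],Rt))
E
```

```text
time_s: 1.25
eef_pos: [0.3948, -0.1594, 0.2121]
eef_rot: [0.002, 0.992, 0.122, 0.003]
wrist_force: [1.4, -1.1, -0.2]
opening: 1.005
time_s: 2.5
eef_pos: [0.3954, -0.1529, 0.2103]
eef_rot: [0.002, 0.623, 0.782, 0.001]
wrist_force: [-0.1, 0.0, 0.6]
opening: 0.999
(array([-0.06197352,  0.11199508,  0.05200987]), array([0.00115224, 0.00051731, 0.01258584]))
```

View pics/w1.png

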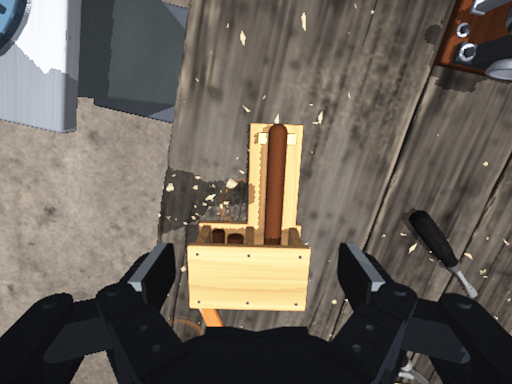

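```bash
python3 - <<'E'
import cv2
i=cv2.imread("pics/w1.png")
cv2.imwrite("pics/w1c.png",cv2.resize(i[115:255,230:320],None,fx=4.25,fy=4.25,interpolation=cv2.INTER_CUBIC))
E
```

```text
(no output)
```

View pics/w1c.png

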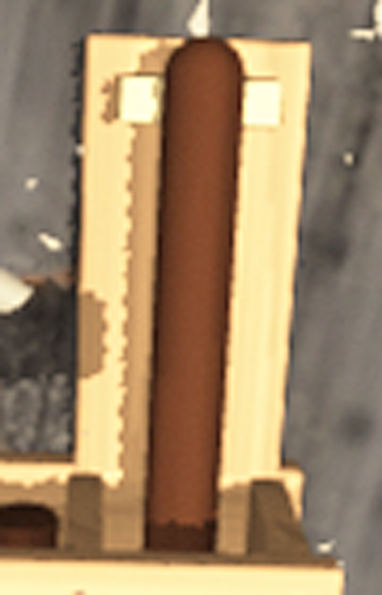

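```bash
python3 - <<'E'
from h import *
c=imaging.camera("wrist")
d=atz(c,crop([(204,38),(204,100),(182.5,500)],4.25,(230,115)),.037);print(d)
v=d[1]-d[2];print(np.degrees(np.arctan2(v[1],v[0])))
print(atz(c,crop([(0,552),(340,562)],4.25,(230,115)),.078))
# top cam fixture corner check
print(pose()[0])
E
```

```text
[[ 0.40555954 -0.08626623  0.037     ]
 [ 0.40945004 -0.10168966  0.037     ]
 [ 0.43147229 -0.21474842  0.037     ]]
101.0223913824963
[[ 0.38215456 -0.2221095   0.078     ]
 [ 0.46870726 -0.20538777  0.078     ]]
[ 0.39535773 -0.15290052  0.21029568]
```

```bash
cat >> h.py <<'E'
def down(deg):
    t=np.radians(deg); return np.array([[np.cos(t),np.sin(t),0],[np.sin(t),-np.cos(t),0],[0,0,-1]])
def dl(p,deg):
    a,b=delta(p,down(deg)); print("T",a.round(4),"R",b.round(4))
E
python3 - <<'E'
from h import *
dl([.428,-.1985,.020],100.9)
E
```

```text
T [-0.257   0.105   0.9523] R [0.0011 0.0005 0.0109]
```

```bash
python3 -m pendant '[[[-0.257,0.105,0,0.001,0,0.011],[0,0,0.2,0,0,0],[0,0,0.2,0,0,0],[0,0,0,0,0,0]]]'; python3 - <<'E'
from h import *
dl([.428,-.1985,.020],100.9)
E
```

```text
time_s: 3.1
eef_pos: [0.4292, -0.2003, 0.1298]
eef_rot: [0.002, 0.639, 0.769, -0.0]
wrist_force: [0.2, -0.5, 1.2]
opening: 0.997
T [ 0.0123 -0.0054  0.549 ] R [ 0.0008  0.0013 -0.0017]
```

```bash
python3 -m pendant '[[[0.012,-0.005,0.15,0.001,0.001,-0.002],[0,0,0.15,0,0,0],[0,0,0.15,0,0,0],[0,0,0.08,0,0,0],[0,0,0,0,0,0]]]'; python3 - <<'E'
from h import *
c=snap("wrist","w2")
dl([.428,-.1985,.020],100.9)
E
```

```text
time_s: 3.72
eef_pos: [0.4335, -0.2024, 0.0295]
eef_rot: [0.006, 0.637, 0.771, -0.0]
wrist_force: [-0.3, -0.5, 0.7]
opening: 1.003
T [ 0.0276 -0.0262  0.0505] R [ 0.0026  0.0035 -0.0001]
```

View pics/w2.png

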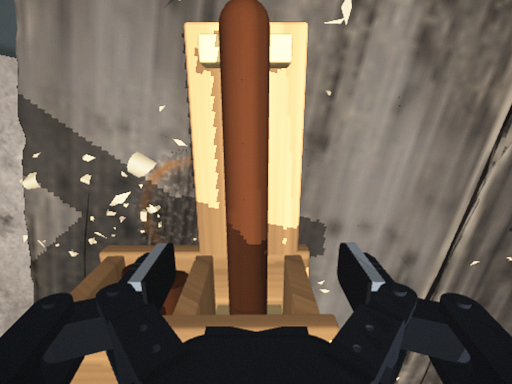

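```bash
python3 -m pendant '[[[0.028,-0.026,0,0.003,0.003,0],[0,0,0.045,0,0,0],[0,0,0,0,0,0]]]'; python3 - <<'E'
from h import *
dl([.428,-.1985,.020],100.9)
E
```

```text
time_s: 4.15
eef_pos: [0.4293, -0.1993, 0.0234]
eef_rot: [0.002, 0.637, 0.771, -0.001]
wrist_force: [-0.7, -0.6, -0.1]
opening: 1.002
T [ 0.0054 -0.0054  0.017 ] R [ 0.0004  0.0015 -0.0001]
```

```bash
python3 -m pendant '[[[0.005,-0.006,0.015,0,0.001,0],[0,0,0,0,0,0]]]'; python3 -m pendant '[[[0,0,0,0,0,0],[0,0,0,0,0,0],[0,0,0,0,0,0],[0,0,0,0,0,0],[0,0,0,0,0,0],[0,0,0,0,0,0]]]' 1; python3 - <<'E'
from h import *
dl([.428,-.1985,.020],100.9)
c=snap("wrist","w3")
E
```

```text
time_s: 4.4
eef_pos: [0.4279, -0.1986, 0.0204]
eef_rot: [0.001, 0.637, 0.771, -0.0]
wrist_force: [0.3, 0.3, -0.1]
opening: 0.997
time_s: 5.15
eef_pos: [0.4282, -0.1988, 0.0207]
eef_rot: [0.001, 0.637, 0.771, 0.0]
wrist_force: [-0.7, 0.3, 0.3]
opening: 0.234
T [ 0.0014 -0.0006  0.0033] R [ 0.0005  0.0006 -0.0001]
```

View pics/w3.png

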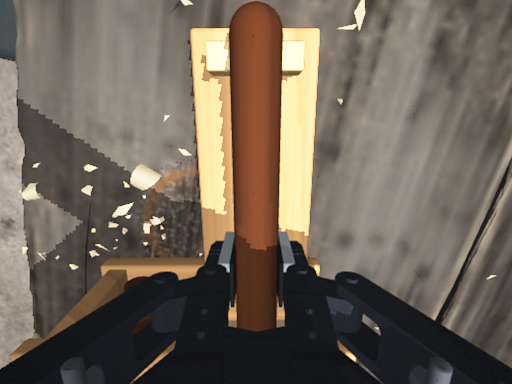

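```bash
python3 -m pendant '[[[0,0,-0.03,0,0,0],[0.08,0,0,0,0,0],[0.1,0,0,0,0,0],[0.1,0,0,0,0,0],[0.1,0,0,0,0,0],[0.08,0,0,0,0,0],[0,0,0,0,0,0]]]'; python3 - <<'E'
from h import *
dl([.428,-.1985,.020],100.9)
c=snap("wrist","w4")
E
```

```text
time_s: 6.08
eef_pos: [0.4155, -0.1161, 0.0309]
eef_rot: [0.017, 0.633, 0.774, -0.008]
wrist_force: [-1.5, 3.4, 4.5]
opening: 0.234
T [-0.414  -0.0211  0.0688] R [0.003  0.0112 0.0029]
```

View pics/w4.png

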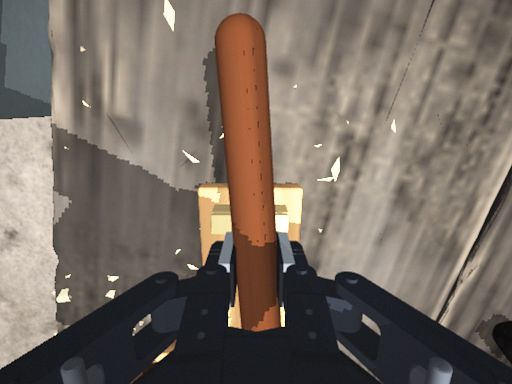

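```bash
python3 -m pendant '[[[0.04,-0.02,0,0.003,0.011,0.003],[0,0,-0.03,0,0,0],[0,0,-0.15,0,0,0],[0,0,-0.2,0,0,0],[0,0,0,0,0,0],[0,0,0,0,0,0]]]'; python3 - <<'E'
from h import *
dl([.428,-.1985,.020],100.9)
c=snap("wrist","w5")
E
```

```text
time_s: 6.88
eef_pos: [0.406, -0.1038, 0.1063]
eef_rot: [-0.005, 0.636, 0.772, -0.0]
wrist_force: [-0.4, 0.3, -0.4]
opening: 0.236
T [-0.489   0.0206  0.4276] R [-0.0021 -0.0025  0.0005]
```

View pics/w5.png

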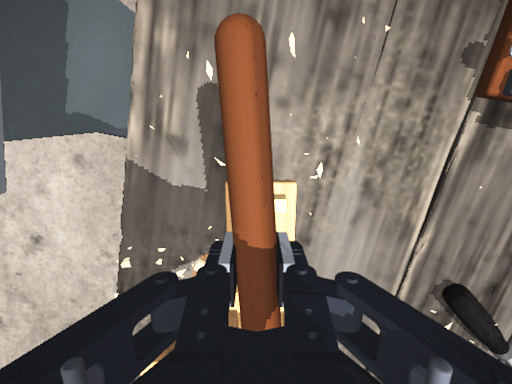

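```bash
cat >> h.py <<'E'
def seg(c):
    """dowel silhouette edges per row in wrist picture"""
    im=c["pixels"].astype(int); b,g,r=im[...,0],im[...,1],im[...,2]
    m=((r>35)&(r>1.9*g)&(g<110)&(r-b>22)).astype(np.uint8)
    m=cv2.morphologyEx(m,cv2.MORPH_CLOSE,np.ones((5,5),np.uint8))
    n,lab,st,ce=cv2.connectedComponentsWithStats(m)
    best=max(range(1,n),key=lambda k:(lab[:240,190:310]==k).sum()); return lab==best
def dowelfit(c,rows,verbose=True):
    m=seg(c); P,R,o=pose(); K=f(c)
    RC=np.array(c["R"])@R; C=R.T@(-np.array(c["R"]).T@np.array(c["t"])-P)  # tool frame
    obs=[];
    for v in rows:
        u=np.where(m[v,180:320])[0]+180
        for e,s in ((u.min()-.5,-1),(u.max()+.5,1)):
            obs.append((e,v,s))
    def ray(e,v):
        d=np.array([(e-c["cx"])/K,(v-c["cy"])/K,1])@RC; return d/np.linalg.norm(d)
    rays=[(ray(e,v),s) for e,v,s in obs]
    def res(p):
        y0,z0,ay,az=p; A=np.array([0,y0,z0]); D=np.array([1,ay,az]); D/=np.linalg.norm(D)
        out=[]
        for d,s in rays:
            n=np.cross(d,D); n/=np.linalg.norm(n); dist=np.dot(A-C,n)
            out.append(1e3*(abs(dist)-.011))
        return out
    r=least_squares(res,[0,-.019,0,0],loss='soft_l1')
    top=np.where(m.any(1))[0].min(); ut=np.where(m[top+1])[0].mean()
    y0,z0,ay,az=r.x; D=np.array([1,ay,az]); D/=np.linalg.norm(D)
    # tip: ray at top row tangent to dome end sphere approx: intersect with axis plane
    d=ray(ut,top); 
    s=least_squares(lambda q:C+d*q[0]-(np.array([0,y0,z0])+D*q[1]),[.2,.12]).x
    print("y0,z0 mm",(r.x[:2]*1e3).round(2),"slopes deg",np.degrees(r.x[2:]).round(2),"rms",np.sqrt(np.mean(np.array(res(r.x))**2)).round(2),"tip x mm",(s[1]*1e3).round(1),"toprow",top,ut)
    return r.x,s[1]
E
python3 - <<'E'
from h import *
c=imaging.camera("wrist"); m=seg(c); x=c["pixels"].copy(); x[m]=(0,255,0); cv2.imwrite("pics/m5.png",x)
dowelfit(c,range(45,225,10))
E
```

```text
Traceback (most recent call last):
  File "h.py", line 40, in dowelfit
    for e,s in ((u.min()-.5,-1),(u.max()+.5,1)):
                 ~~~~~^^
ValueError: zero-size array to reduction operation minimum which has no identity
```

View pics/m5.png

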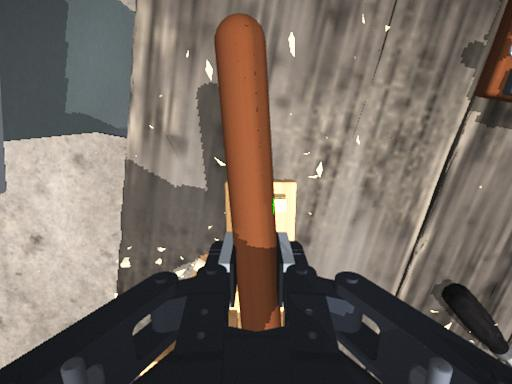

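```bash
python3 - <<'E'
import cv2
i=cv2.imread("pics/w5.png")
for v in (20,60,120,200,230,260):print(v,[i[v,u].tolist() for u in (210,230,245,258,268,280)])
E
```

```text
20 [[102, 115, 126], [46, 75, 137], [50, 81, 146], [141, 154, 166], [108, 116, 125], [109, 121, 130]]
60 [[120, 129, 140], [54, 87, 155], [60, 98, 173], [46, 73, 131], [109, 119, 131], [109, 118, 130]]
120 [[74, 79, 86], [49, 82, 144], [60, 99, 175], [50, 82, 147], [33, 53, 97], [145, 159, 171]]
200 [[79, 86, 92], [28, 42, 80], [58, 96, 167], [59, 96, 172], [45, 74, 130], [249, 255, 255]]
230 [[91, 96, 104], [119, 179, 231], [56, 92, 161], [61, 101, 178], [49, 82, 139], [211, 254, 255]]
260 [[31, 29, 27], [67, 62, 59], [40, 61, 104], [37, 58, 101], [33, 51, 89], [27, 24, 23]]
```

```bash
sed -i 's/m=((r>35).*/m=((r>35)\&(r>1.5*g)\&(g<115)\&(r>2.1*b)).astype(np.uint8)/' h.py
python3 - <<'E'
from h import *
c=imaging.camera("wrist"); m=seg(c); x=c["pixels"].copy(); x[m]=(0,255,0); cv2.imwrite("pics/m5.png",x)
dowelfit(c,range(45,175,8))
E
```

```text
y0,z0 mm [  0.07 -13.01] slopes deg [-3.88  2.97] rms 0.13 tip x mm 115.0 toprow 14 239.0
```

View pics/m5.png

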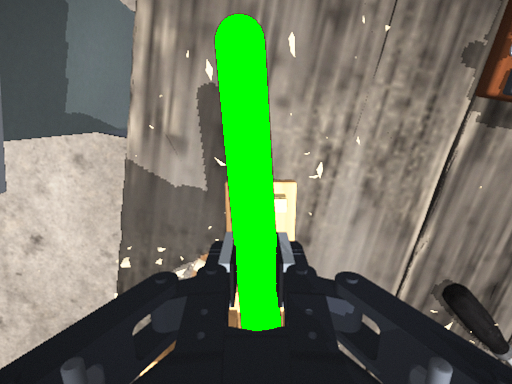

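```bash
python3 - <<'E'
from h import *
c=imaging.camera("wrist")
for n,r in (("w3",range(35,200,8)),("w4",range(45,175,8)),("w5",range(45,175,8))):
    c["pixels"]=cv2.imread(f"pics/{n}.png"); print(n);dowelfit(c,r)
c=snap("top","t5");s=snap("scene","s5")
i=c["pixels"];cv2.imwrite("pics/t5c.png",cv2.resize(i[120:280,150:400],None,fx=3,fy=3,interpolation=cv2.INTER_CUBIC))
E
```

```text
w3
y0,z0 mm [  0.28 -13.34] slopes deg [-0.17 -0.69] rms 0.13 tip x mm 117.2 toprow 0 255.0
w4
y0,z0 mm [  0.21 -12.93] slopes deg [-3.95  2.85] rms 0.13 tip x mm 115.0 toprow 14 239.0
w5
y0,z0 mm [-1.000e-02 -1.292e+01] slopes deg [-3.88  2.97] rms 0.13 tip x mm 115.1 toprow 14 238.5
```

View pics/t5c.png

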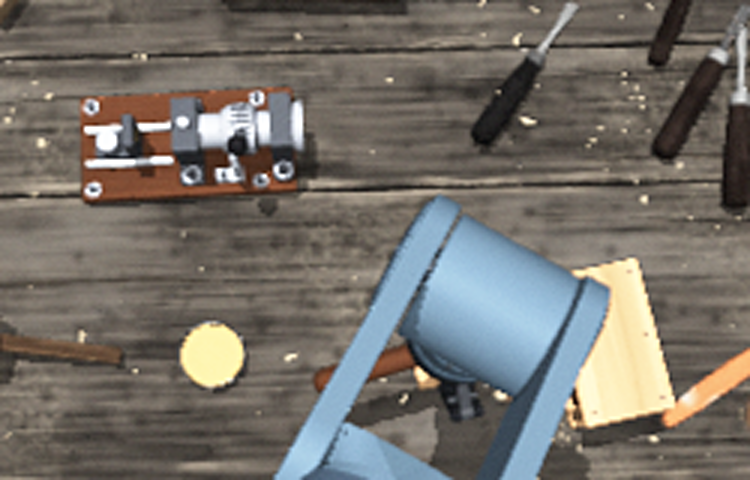

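View pics/s5.png

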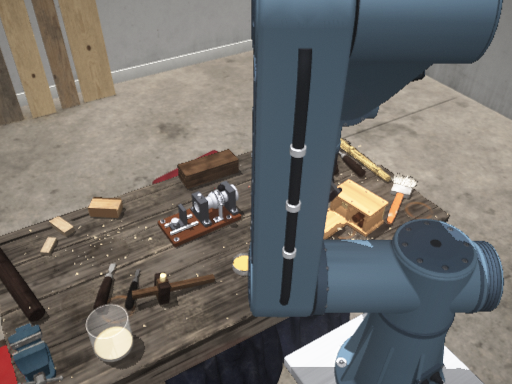

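```bash
cat >> h.py <<'E'
F=np.array([.61876,.0098,1.59759])
def fx(): return np.array([np.cos(F[2]),np.sin(F[2]),0])
def fix2w(p): return np.array([F[0],F[1],0])+Ro.from_euler('z',F[2]).apply(p)
def dtarget(tipx,z,yaw,pitch,z0=-.016,tip=.115,dy=0,y0=0):
    """tool pose putting dowel tip at fixture x=tipx, axis on tube axis at height z; yaw,pitch deg of dowel in tool"""
    D=np.array([1,np.tan(np.radians(yaw)),np.tan(np.radians(pitch))]); D/=np.linalg.norm(D)
    A=Ro.align_vectors([[1,0,0],[0,0,1]],[D,np.array([0,0,1])-D*D[2]],weights=[1e4,1])[0].as_matrix()
    Rt=down(np.degrees(F[2]))@A
    return fix2w([tipx,dy,z])-Rt@(np.array([0,y0,z0])+D*tip),Rt
def dd(*a,**k):
    p,Rt=dtarget(*a,**k); x,y=delta(p,Rt); print("tcp",p.round(4),"T",x.round(4),"R",y.round(4))
E
python3 - <<'E'
from h import *
dd(-.04,.135,-3.7,3.6)
c=imaging.camera("top");print(atz(c,[[310.5,166],[325,145]],.013))
E
```

```text
tcp [ 0.6229 -0.1441  0.119 ] T [-0.4008  1.0245 -0.0733] R [-0.0034  0.0178  0.0729]
[[ 0.6142705  -0.16310261  0.013     ]
 [ 0.67653573 -0.2083766   0.013     ]]
```

```bash
python3 -m pendant '[[[-0.1,0.24,-0.02,0,0.004,0.018],[-0.1,0.24,-0.02,0,0.004,0.018],[-0.08,0.24,-0.02,0,0.004,0.018],[-0.08,0.24,-0.01,0,0.004,0.018],[0,0.06,0,0,0,0],[0,0,0,0,0,0]]]'; python3 - <<'E'
from h import *
c=snap("wrist","w6")
dd(-.04,.135,-3.7,3.6)
E
```

```text
time_s: 7.98
eef_pos: [0.6205, -0.157, 0.111]
eef_rot: [-0.029, 0.722, 0.691, 0.014]
wrist_force: [-0.2, -0.4, -0.7]
opening: 0.23
tcp [ 0.6229 -0.1441  0.119 ] T [ 0.0668  0.0111 -0.0364] R [-0.0055  0.0007 -0.0021]
```

View pics/w6.png

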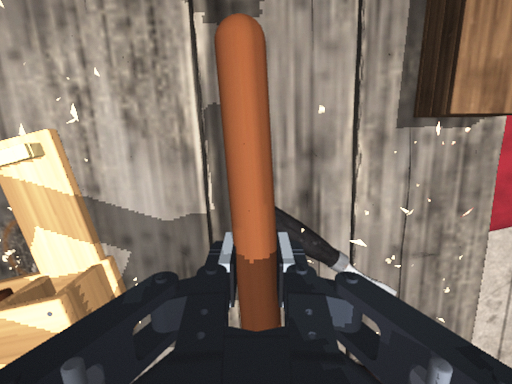

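```bash
python3 - <<'E'
from h import *
dd(-.03,.06,-3.7,3.6)
E
```

```text
tcp [ 0.6226 -0.1341  0.044 ] T [0.094  0.0157 0.3409] R [-0.0055  0.0007 -0.0021]
```

```bash
python3 -m pendant '[[[0.06,0.01,0.17,-0.005,0,-0.002],[0.06,0.005,0.17,0,0,0],[0,0,0,0,0,0]]]'; python3 - <<'E'
from h import *
c=snap("wrist","w7"); snap("top","t7"); snap("scene","s7")
dowelfit(c,range(45,175,8))
dd(-.03,.06,-3.7,3.6)
i=cv2.imread("pics/t7.png");cv2.imwrite("pics/t7c.png",cv2.resize(i[130:200,165:305],None,fx=5.5,fy=5.5,interpolation=cv2.INTER_CUBIC))
i=cv2.imread("pics/s7.png");cv2.imwrite("pics/s7c.png",cv2.resize(i[150:250,150:300],None,fx=5,fy=5,interpolation=cv2.INTER_CUBIC))
E
```

```text
time_s: 8.4
eef_pos: [0.6208, -0.1283, 0.0435]
eef_rot: [-0.023, 0.72, 0.693, 0.02]
wrist_force: [-0.2, -0.4, -0.5]
opening: 0.233
y0,z0 mm [-3.72 -8.6 ] slopes deg [-3.94  2.75] rms 0.13 tip x mm 117.7 toprow 13 238.0
tcp [ 0.6226 -0.1341  0.044 ] T [-0.0173 -0.0087  0.0176] R [ 0.0018  0.0018 -0.0003]
```

View pics/w7.png

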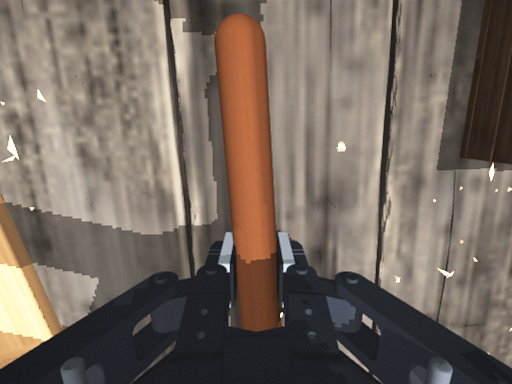

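View pics/t7c.png

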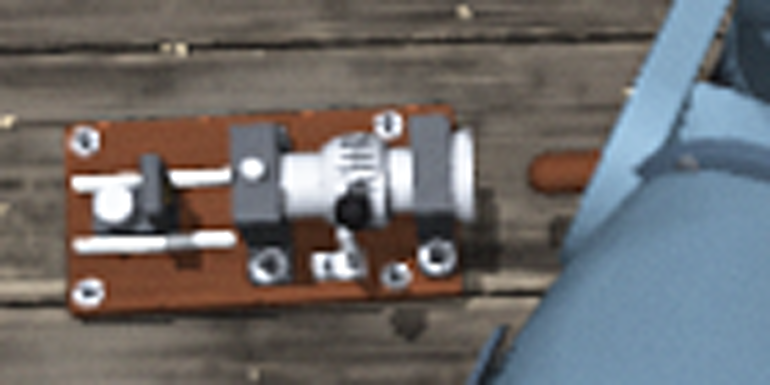

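View pics/s7c.png

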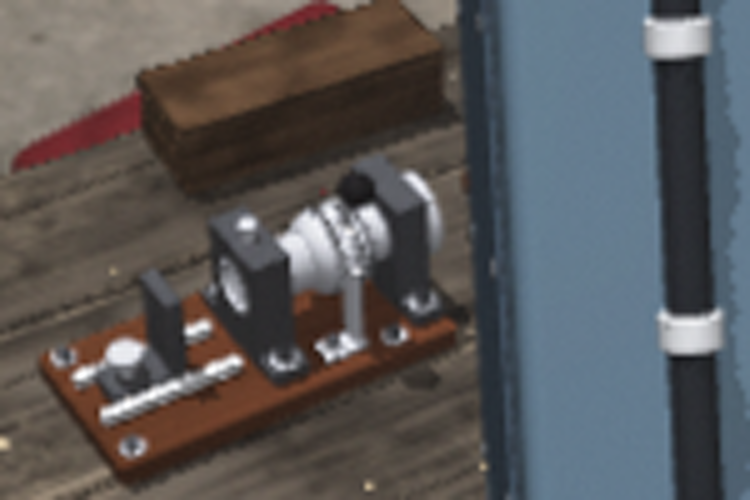

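```bash
python3 - <<'E'
from h import *
c=imaging.camera("top"); P,R,o=pose()
D=np.array([1,np.tan(np.radians(-3.7)),np.tan(np.radians(3.6))]);D/=np.linalg.norm(D)
tip=P+R@(np.array([0,0,-.016])+D*.115); print("tip w",tip,"tip fix",Ro.from_euler('z',-F[2]).apply(tip-[F[0],F[1],0]),"dir",Ro.from_euler('z',-F[2]).apply(R@D))
px=(proj(c,np.array([tip,fix2w([0,0,.058]),tip-R@D*.02])))
print("px t7c",((px-[165,130]+.5)*5.5-.5))
u=crop([(528,172),(570,171.5),(472,175)],5.5,(165,130)); print(u)
for k in atz(c,u,.058): print(Ro.from_euler('z',-F[2]).apply(k-[F[0],F[1],0]))
E
```

```text
tip w [ 0.62199388 -0.01722814  0.0634473 ] tip fix [-0.02710508 -0.00250863  0.0634473 ] dir [ 0.9999782  -0.00172572 -0.00637361]
px t7c [[526.44725166 167.91444802]
 [473.51389877 177.99310276]
 [565.83758889 166.00714988]]
[[260.59090909 160.86363636]
 [268.22727273 160.77272727]
 [250.40909091 161.40909091]]
[-0.02787325 -0.00175608  0.058     ]
[-0.0492571  -0.00095102  0.058     ]
[ 0.0006984  -0.00160663  0.058     ]
```

```bash
python3 - <<'E'
import cv2
i=cv2.imread("pics/t7.png");cv2.imwrite("pics/t7d.png",cv2.resize(i[142:182,232:282],None,fx=14,fy=14,interpolation=cv2.INTER_CUBIC))
E
```

View pics/t7d.png

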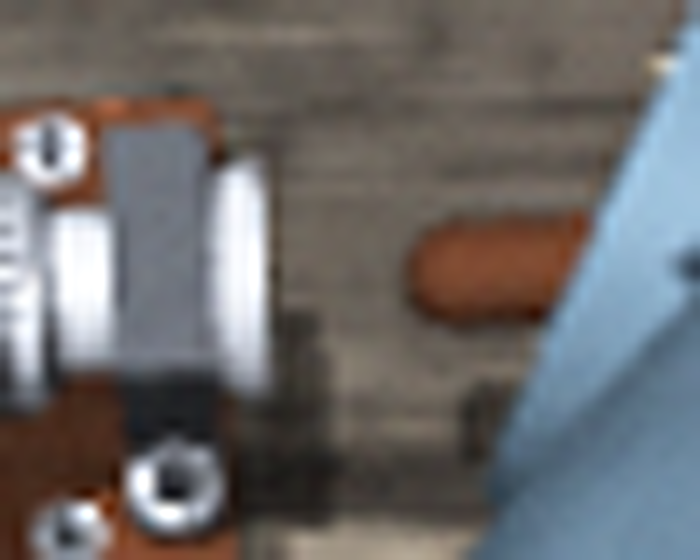

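```bash
python3 - <<'E'
from h import *
c=imaging.camera("top")
u=proj(c,np.array([fix2w([0,0,.058]),fix2w([0.003,0,.058]),fix2w([-.027,0,.0634]),fix2w([-.05,0,.0634])])); print((u-[232,142]+.5)*14-.5)
E
```

```text
[[268.08083324 285.84607976]
 [253.10484635 286.57217485]
 [402.92090111 272.4861562 ]
 [518.24243056 266.89537196]]
```

```bash
python3 - <<'E'
from h import *
dd(-.012,.0585,-3.7,3.6,dy=-.004)
E
```

```text
tcp [ 0.6261 -0.116   0.0425] T [0.0749 0.0021 0.0329] R [ 0.0022  0.0019 -0.0005]
```

```bash
python3 -m pendant '[[[0.03,0.004,0.03,0.002,0.002,0],[0.02,0.002,0,0,0,0],[0,0,0,0,0,0]]]'; python3 - <<'E'
from h import *
dd(-.012,.0585,-3.7,3.6,dy=-.004)
c=snap("top","t8");i=c["pixels"];cv2.imwrite("pics/t8d.png",cv2.resize(i[142:182,232:282],None,fx=14,fy=14,interpolation=cv2.INTER_CUBIC))
snap("wrist","w8")
E
```

```text
time_s: 9.02
eef_pos: [0.6282, -0.1216, 0.0449]
eef_rot: [-0.022, 0.721, 0.693, 0.022]
wrist_force: [0.4, 0.5, -0.2]
opening: 0.234
tcp [ 0.6261 -0.116   0.0425] T [ 0.0266 -0.0112  0.0133] R [ 0.0012  0.0002 -0.0006]
```

View pics/t8d.png

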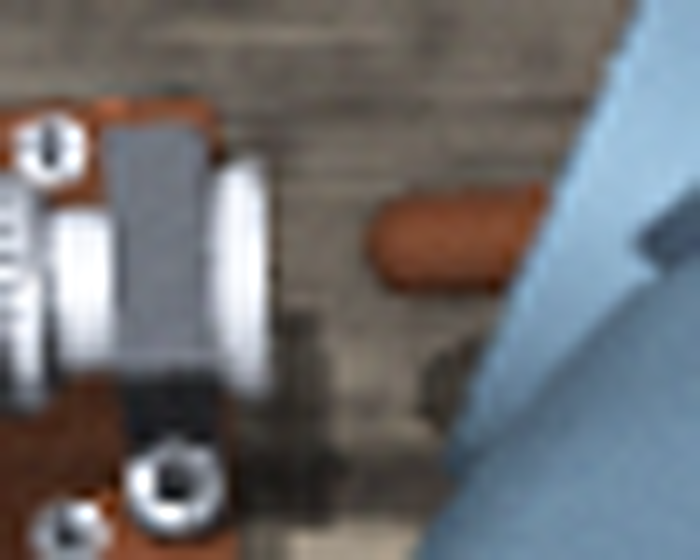

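View pics/w8.png

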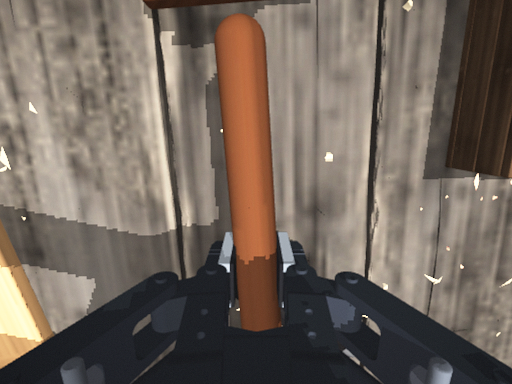

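```bash
python3 - <<'E'
from h import *
for k in range(3):
    print(pose()[0].round(4), pose()[2]["time_s"]); imaging.camera("wrist")
E
python3 -m pendant '[[[0,0,0,0,0,0]]]';python3 -m pendant '[[[0,0,0,0,0,0]]]'
```

```text
[ 0.628  -0.1218  0.0447] 9.125
[ 0.6279 -0.1218  0.0446] 9.175
[ 0.6279 -0.1219  0.0446] 9.225
time_s: 9.4
eef_pos: [0.6277, -0.122, 0.0445]
eef_rot: [-0.022, 0.721, 0.692, 0.022]
wrist_force: [-0.4, -0.4, 0.5]
opening: 0.237
time_s: 9.52
eef_pos: [0.6277, -0.122, 0.0444]
eef_rot: [-0.022, 0.721, 0.692, 0.022]
wrist_force: [0.7, 0.6, -1.6]
opening: 0.234
```

```bash
python3 - <<'E'
from h import *
dd(-.012,.0585,-3.7,3.6,dy=-.0025)
E
```

```text
tcp [ 0.6246 -0.1161  0.0425] T [ 0.0285 -0.0165  0.0113] R [ 0.001   0.0001 -0.0009]
```

```bash
python3 -m pendant '[[[0.02,-0.014,0.01,0.001,0,-0.001],[0,0,0,0,0,0]]]'; python3 - <<'E'
from h import *
dd(-.012,.0585,-3.7,3.6,dy=-.0025)
c=snap("top","t9");i=c["pixels"];cv2.imwrite("pics/t9d.png",cv2.resize(i[142:182,232:282],None,fx=14,fy=14,interpolation=cv2.INTER_CUBIC))
E
```

```text
time_s: 9.78
eef_pos: [0.6248, -0.1175, 0.0425]
eef_rot: [-0.023, 0.72, 0.693, 0.021]
wrist_force: [0.7, 0.4, -1.3]
opening: 0.232
tcp [ 0.6246 -0.1161  0.0425] T [ 0.0071 -0.0009  0.0001] R [-0.0001  0.0001  0.0002]
```

View pics/t9d.png

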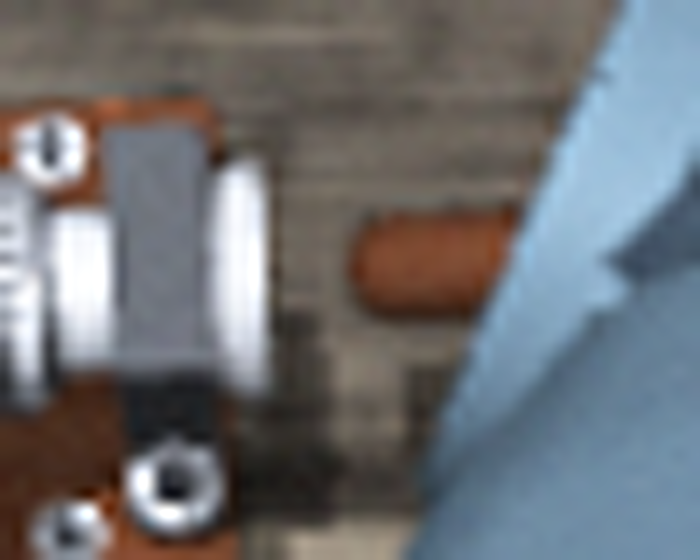

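```bash
python3 -m pendant '[[[0.04,-0.006,0,0,0,0],[0.04,0,0,0,0,0],[0.04,0,0,0,0,0],[0,0,0,0,0,0]]]'; python3 - <<'E'
from h import *
dd(.015,.0585,-3.7,3.6,dy=-.002)
print(pose()[2]["wrist_force"],pose()[2]["torque"])
c=snap("top","t10");i=c["pixels"];cv2.imwrite("pics/t10d.png",cv2.resize(i[142:182,232:282],None,fx=14,fy=14,interpolation=cv2.INTER_CUBIC))
E
```

```text
time_s: 10.32
eef_pos: [0.6248, -0.0916, 0.0444]
eef_rot: [-0.023, 0.72, 0.694, 0.021]
wrist_force: [0.6, 0.5, -1.0]
opening: 0.234
tcp [ 0.6234 -0.0891  0.0425] T [ 0.0113 -0.0073  0.0102] R [0.0001 0.0001 0.0003]
[ 0.61235203  0.4693242  -1.02235769] [-0.07707636  0.00628374 -0.05438351]
```

View pics/t10d.png

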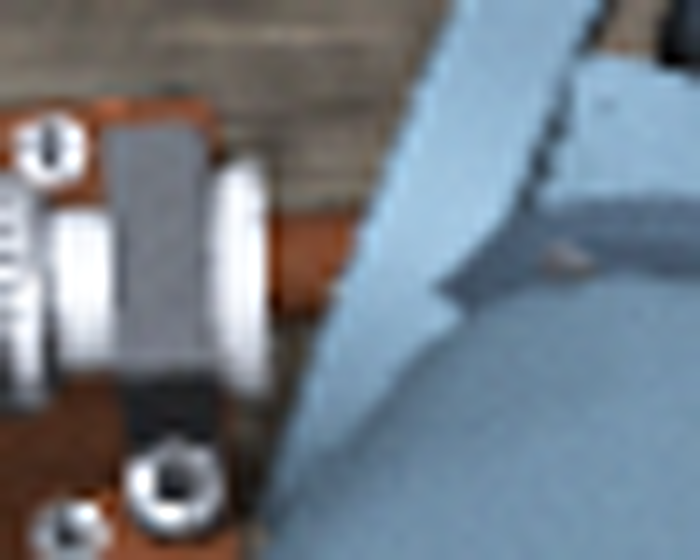

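```bash
python3 -m pendant '[[[0.01,-0.008,0.011,0,0,0],[0,0,0,0,0,0],[0.03,0,0.001,0,0,0],[0,0,0,0,0,0]]]'; python3 - <<'E'
from h import *
dd(.025,.0585,-3.7,3.6,dy=-.002)
c=snap("wrist","w10")
E
```

```text
time_s: 10.88
eef_pos: [0.6234, -0.0837, 0.0423]
eef_rot: [-0.023, 0.72, 0.693, 0.021]
wrist_force: [-0.7, -0.2, 0.0]
opening: 0.235
tcp [ 0.6231 -0.0791  0.0425] T [ 0.0228 -0.0021  0.0002] R [0.0001 0.0002 0.    ]
```

View pics/w10.png

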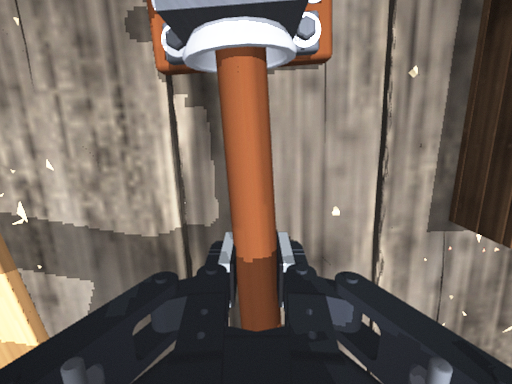

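```bash
python3 -m pendant '[[[0.04,-0.003,0.003,0,0,0],[0.04,-0.003,0.003,0,0,0],[0.04,-0.003,0.003,0,0,0],[0,0,0,0,0,0]]]'; python3 - <<'E'
from h import *
dd(.055,.0585,-3.7,3.6,dy=-.002)
c=snap("wrist","w11")
E
```

```text
time_s: 11.42
eef_pos: [0.6225, -0.0578, 0.042]
eef_rot: [-0.023, 0.72, 0.693, 0.021]
wrist_force: [-1.1, 0.1, -1.2]
opening: 0.234
tcp [ 0.6223 -0.0491  0.0425] T [ 0.0434 -0.0023  0.0002] R [0.0002 0.0002 0.0001]
```

View pics/w11.png

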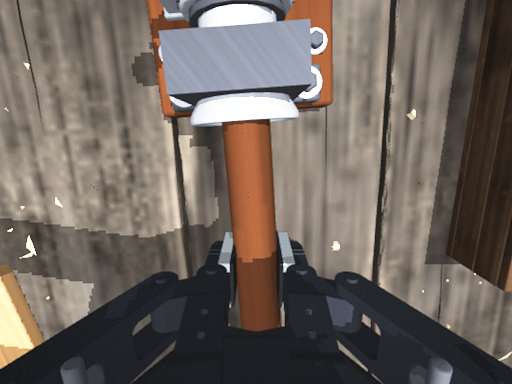

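```bash
python3 -m pendant '[[[0.045,-0.003,0.003,0,0,0],[0.045,-0.003,0.003,0,0,0],[0.045,-0.003,0.003,0,0,0],[0,0,0,0,0,0]]]'; python3 - <<'E'
from h import *
dd(.095,.0585,-3.7,3.6,dy=-.002)
print(pose()[2]["torque"])
E
```

```text
time_s: 11.98
eef_pos: [0.6217, -0.0291, 0.042]
eef_rot: [-0.023, 0.72, 0.693, 0.021]
wrist_force: [-0.7, -0.3, -0.9]
opening: 0.233
tcp [ 0.6213 -0.0091  0.0425] T [ 0.0998 -0.0062  0.0034] R [ 0.0002  0.0002 -0.    ]
[-0.02261848 -0.01019651  0.0218863 ]
```

```bash
python3 -m pendant '[[[0.05,-0.003,0.003,0,0,0],[0.04,-0.003,0.003,0,0,0],[0,0,0,0,0,0],[0,0,0,0,0,0]]]'; python3 - <<'E'
from h import *
dd(.095,.0585,-3.7,3.6,dy=-.002)
snap("wrist","w12")
E
```

```text
time_s: 12.48
eef_pos: [0.6212, -0.0097, 0.0419]
eef_rot: [-0.023, 0.72, 0.693, 0.021]
wrist_force: [-0.2, -0.1, -0.1]
opening: 0.236
tcp [ 0.6213 -0.0091  0.0425] T [ 0.0032  0.0001 -0.0029] R [0.0003 0.0003 0.0001]
```

View pics/w12.png

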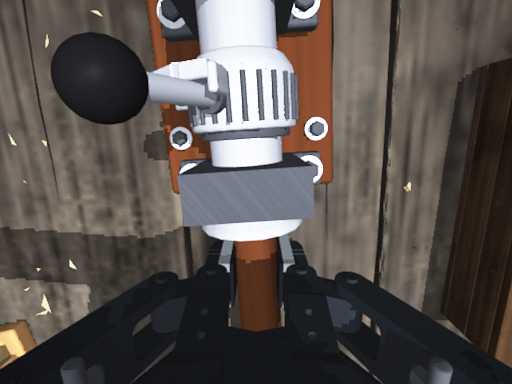

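```bash
python3 -m pendant '[[[0,0,0,0,0,0],[0,0,0,0,0,0],[0,0,0,0,0,0],[0,0,0,0,0,0]]]' 0.4; python3 - <<'E'
from h import *
snap("wrist","w13")
# level tool with grasp point 69mm behind... robot-frame axis offset dy=-.002
for x in (-.0205,-.0765):
    p=fix2w([x,-.002,.041]); dl(p,91.5)
E
```

```text
time_s: 13.02
eef_pos: [0.6216, -0.0106, 0.0422]
eef_rot: [-0.022, 0.72, 0.693, 0.021]
wrist_force: [-0.1, 0.3, -0.6]
opening: 0.597
T [-0.0006 -0.0015  0.0061] R [-0.0002 -0.0196 -0.0207]
T [-0.2795  0.0168 -0.0111] R [-0.0002 -0.0196 -0.0207]
```

View pics/w13.png

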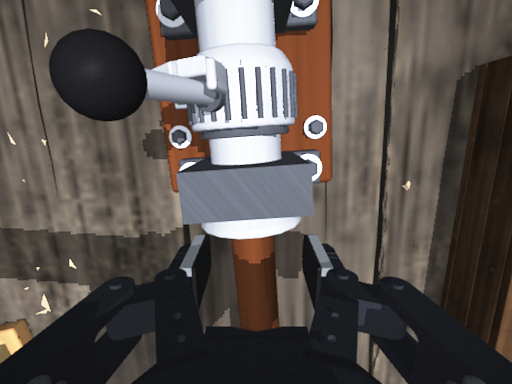

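```bash
python3 -m pendant '[[[-0.13,0.008,-0.005,0,0,0],[-0.13,0.008,-0.005,0,0,0],[0,0,0,0,-0.019,-0.02],[0,0,0,0,0,0]]]'; python3 - <<'E'
from h import *
snap("wrist","w14")
p=fix2w([-.076,-.002,.039]); dl(p,91.5)
E
```

```text
time_s: 13.58
eef_pos: [0.623, -0.0643, 0.0411]
eef_rot: [-0.0, 0.698, 0.716, 0.0]
wrist_force: [0.2, 0.1, 0.3]
opening: 0.594
T [-0.0072 -0.0018  0.0106] R [ 0.     -0.0003 -0.0005]
```

View pics/w14.png

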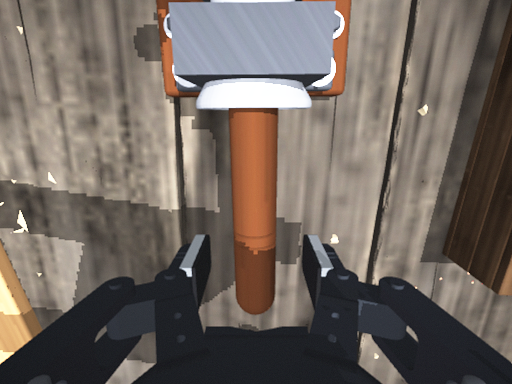

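```bash
python3 -m pendant '[[[-0.005,-0.002,0.005,0,0,0],[0,0,0,0,0,0]]]'; python3 -m pendant '[[[0,0,0,0,0,0],[0,0,0,0,0,0],[0,0,0,0,0,0],[0,0,0,0,0,0]]]' 1; python3 - <<'E'
from h import *
c=snap("wrist","w15")
p=fix2w([-.076,-.002,.039]); dl(p,91.5)
dowelfit(c,range(115,225,8))
E
```

```text
time_s: 13.88
eef_pos: [0.6227, -0.0656, 0.0401]
eef_rot: [-0.001, 0.699, 0.715, 0.001]
wrist_force: [-0.4, 0.6, 0.7]
opening: 0.599
time_s: 14.38
eef_pos: [0.6226, -0.0657, 0.0401]
eef_rot: [-0.001, 0.699, 0.715, 0.001]
wrist_force: [-0.5, 0.0, 1.2]
opening: 0.234
T [-0.0022  0.0008  0.0056] R [-0.0001 -0.0009 -0.001 ]
y0,z0 mm [-0.03 -6.91] slopes deg [-0.6  -4.39] rms 0.14 tip x mm 77.8 toprow 104 254.0
```

View pics/w15.png

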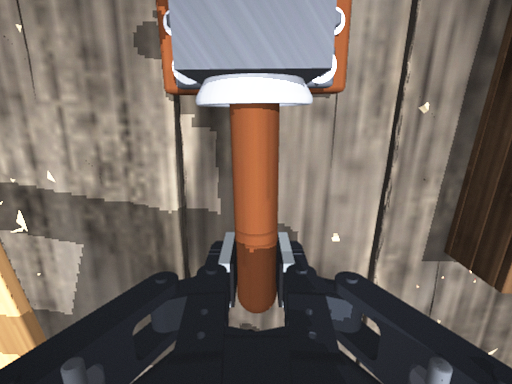

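```bash
python3 -m pendant '[[[0,0,-0.012,0,-0.006,0],[0,0,-0.01,0,-0.006,0],[0,0,0,0,0,0]]]'; python3 - <<'E'
from h import *
c=snap("wrist","w16")
p=fix2w([-.076,-.002,.039]); dl(p,91.5)
print(pose()[2]["torque"]);dowelfit(c,range(115,225,8))
E
```

```text
time_s: 14.8
eef_pos: [0.6225, -0.0654, 0.0447]
eef_rot: [0.013, 0.699, 0.715, -0.013]
wrist_force: [0.6, 0.7, -0.8]
opening: 0.232
T [-0.002   0.0014  0.0281] R [-0.0002  0.0119 -0.0011]
[-0.03052154  0.03692503 -0.00117755]
y0,z0 mm [ 0.03 -7.37] slopes deg [-0.44 -3.74] rms 0.14 tip x mm 75.6 toprow 109 254.0
```

```bash
python3 - <<'E'
from h import *
P,R,o=pose(); print((R.T@fx()).round(4), (R.T@[0,0,1]).round(4), R.round(3).tolist())
E
```

```text
[ 0.9993 -0.0039 -0.0373] [-3.730e-02 -4.000e-04 -9.993e-01] [[-0.023, 1.0, 0.0], [0.999, 0.023, -0.037], [-0.037, -0.0, -0.999]]
```

```bash
python3 -m pendant '[[[0.05,0,-0.002,0,0,0],[0.05,0,-0.002,0,0,0],[0.05,0,-0.002,0,0,0],[0,0,0,0,0,0]]]'; python3 - <<'E'
from h import *
c=snap("wrist","w17");snap("top","t17")
P,R,o=pose(); print(Ro.from_euler('z',-F[2]).apply(P-[F[0],F[1],0]),o["torque"])
i=cv2.imread("pics/t17.png");cv2.imwrite("pics/t17c.png",cv2.resize(i[135:200,165:265],None,fx=8,fy=8,interpolation=cv2.INTER_CUBIC))
E
```

```text
time_s: 15.35
eef_pos: [0.6215, -0.0328, 0.0444]
eef_rot: [0.013, 0.699, 0.715, -0.013]
wrist_force: [-0.1, 0.9, -0.0]
opening: 0.233
[-0.04346569 -0.0017155   0.04447573] [ 0.0191535  -0.06246757  0.00153323]
```

View pics/t17c.png

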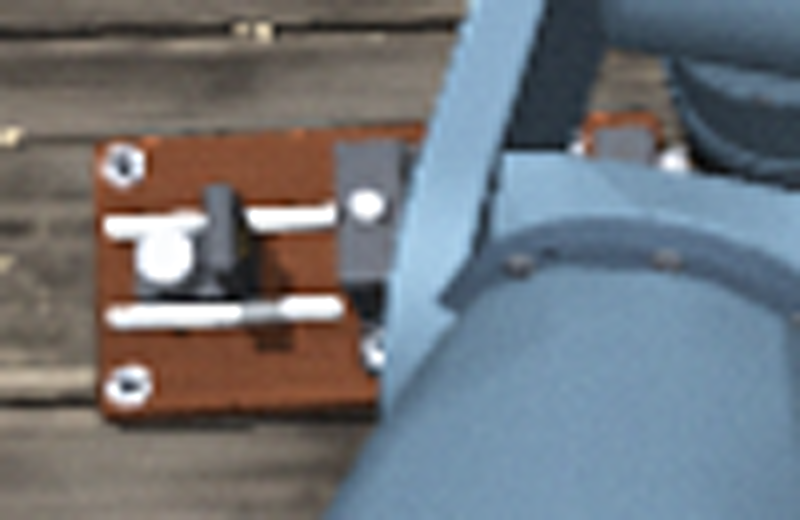

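```bash
python3 -m pendant '[[[0.05,0,-0.002,0,0,0],[0.015,0,-0.001,0,0,0],[0,0,0,0,0,0]]]'; python3 - <<'E'
from h import *
c=snap("wrist","w18");snap("top","t18");snap("scene","s18")
P,R,o=pose(); print(Ro.from_euler('z',-F[2]).apply(P-[F[0],F[1],0]),o["torque"])
i=cv2.imread("pics/t18.png");cv2.imwrite("pics/t18c.png",cv2.resize(i[145:185,175:225],None,fx=14,fy=14,interpolation=cv2.INTER_CUBIC))
i=cv2.imread("pics/s18.png");cv2.imwrite("pics/s18c.png",cv2.resize(i[175:250,150:250],None,fx=8,fy=8,interpolation=cv2.INTER_CUBIC))
E
```

```text
time_s: 15.82
eef_pos: [0.6214, -0.0202, 0.0447]
eef_rot: [0.013, 0.699, 0.715, -0.013]
wrist_force: [1.3, -1.1, -1.3]
opening: 0.235
[-0.03040254 -0.00183224  0.04464796] [ 0.01750673  0.02514982 -0.01738794]
```

View pics/t18c.png

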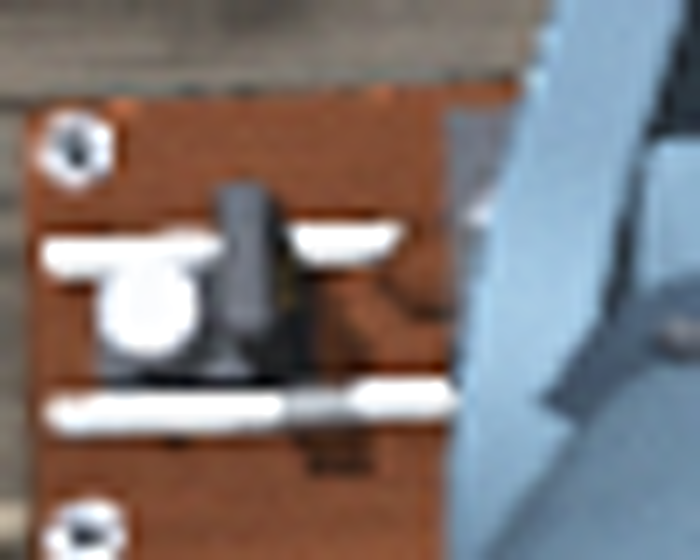

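View pics/s18c.png

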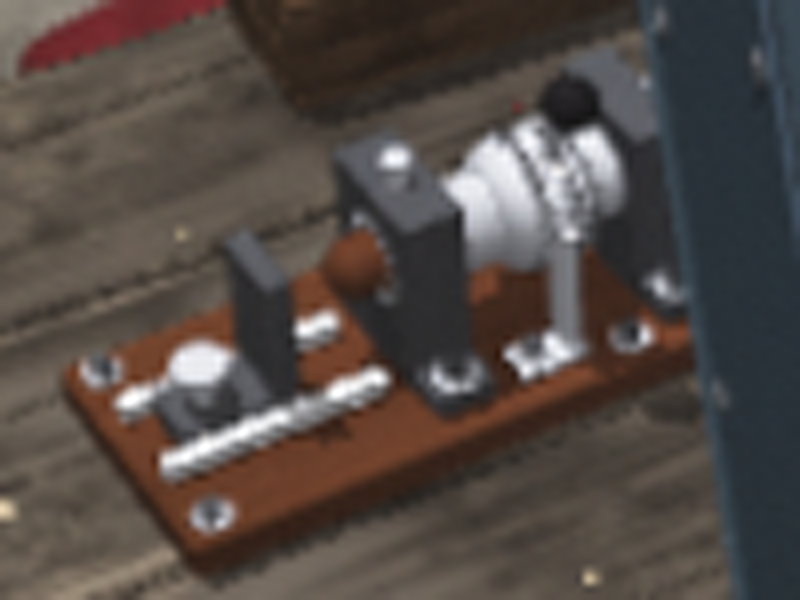

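```bash
python3 - <<'E'
from h import *
c=imaging.camera("top")
u=crop([(383,280),(270,195),(273,325)],14,(175,145))
for k,z in zip(u,(.058,.079,.079)): print(Ro.from_euler('z',-F[2]).apply(atz(c,k,z)[0]-[F[0],F[1],0]))
c=imaging.camera("scene")
u=crop([(325,268),(258,240),(292,285)],8,(150,175))
for k,z in zip(u,(.058,.079,.079)): print(Ro.from_euler('z',-F[2]).apply(atz(c,k,z)[0]-[F[0],F[1],0]))
E
```

```text
[0.13679771 0.00062433 0.058     ]
[ 0.15583416 -0.01226093  0.079     ]
[0.15582579 0.0140419  0.079     ]
[ 0.13683252 -0.00537847  0.058     ]
[ 0.15894035 -0.00765567  0.079     ]
[0.15974669 0.0183496  0.079     ]
```

```bash
python3 -m pendant '[[[0.03,0,-0.001,0,0,0],[0.02,0,-0.001,0,0,0],[0,0,0,0,0,0]]]'; python3 - <<'E'
from h import *
snap("scene","s19");snap("wrist","w19")
P,R,o=pose(); print(Ro.from_euler('z',-F[2]).apply(P-[F[0],F[1],0]),o["torque"])
i=cv2.imread("pics/s19.png");cv2.imwrite("pics/s19c.png",cv2.resize(i[195:235,170:220],None,fx=14,fy=14,interpolation=cv2.INTER_CUBIC))
E
```

```text
time_s: 16.45
eef_pos: [0.6212, -0.0102, 0.0447]
eef_rot: [0.013, 0.7, 0.714, -0.013]
wrist_force: [0.3, -0.3, 0.3]
opening: 0.233
[-0.02029799 -0.00190139  0.04473368] [ 0.0262764   0.04447752 -0.0059006 ]
```

View pics/s19c.png

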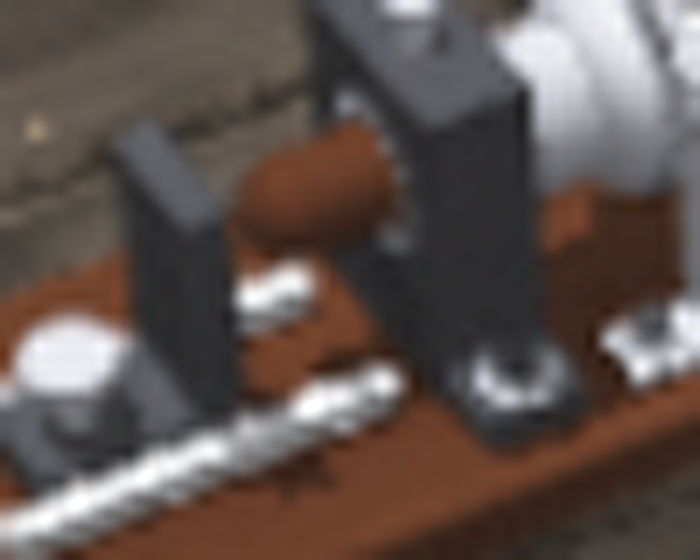

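View pics/w19.png

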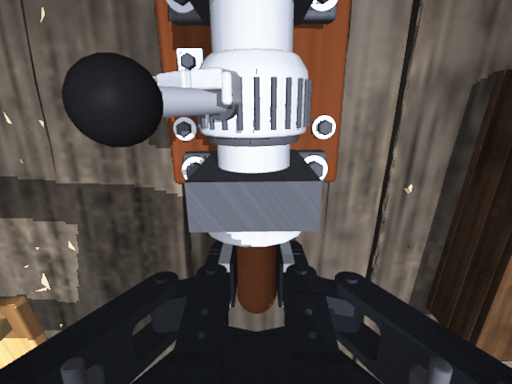

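```bash
python3 -m pendant '[[[0,0,0,0,0,0],[0,0,0,0,0,0],[0,0,0,0,0,0]]]' 0.5;python3 -m pendant '[[[-0.04,0,0.002,0,0,0],[0,0,0,0,0,0]]]'; python3 -m pendant '[[[0,0,0,0,0,0],[0,0,0,0,0,0],[0,0,0,0,0,0],[0,0,0,0,0,0]]]' 1; python3 - <<'E'
from h import *
snap("wrist","w20")
P,R,o=pose(); print(Ro.from_euler('z',-F[2]).apply(P-[F[0],F[1],0]),o["torque"],(R.T@fx()).round(4))
E
```

```text
time_s: 16.92
eef_pos: [0.6214, -0.0107, 0.0449]
eef_rot: [0.013, 0.7, 0.714, -0.013]
wrist_force: [0.4, 0.3, 0.4]
opening: 0.498
time_s: 17.18
eef_pos: [0.6217, -0.0194, 0.0449]
eef_rot: [0.013, 0.7, 0.714, -0.013]
wrist_force: [-0.4, 0.4, -0.2]
opening: 0.5
time_s: 17.68
eef_pos: [0.6216, -0.0196, 0.0451]
eef_rot: [0.013, 0.7, 0.714, -0.013]
wrist_force: [-0.2, -0.4, 0.4]
opening: 0.235
[-0.02950407 -0.00208147  0.04511893] [-0.03101997  0.1027523  -0.01903775] [ 0.9993 -0.0065 -0.0376]
```

View pics/w20.png

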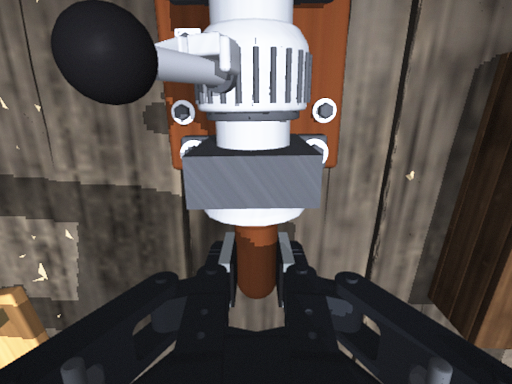

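Now slow feeding, watching the force along y.

```bash
python3 -m pendant '[[[0.012,0,-0.0005,0,0,0],[0,0,0,0,0,0]]]';python3 -m pendant '[[[0.008,0,-0.0003,0,0,0],[0,0,0,0,0,0]]]'; python3 - <<'E'
from h import *
snap("scene","s21")
i=cv2.imread("pics/s21.png");cv2.imwrite("pics/s21c.png",cv2.resize(i[195:235,170:220],None,fx=14,fy=14,interpolation=cv2.INTER_CUBIC))
E
```

```text
time_s: 17.98
eef_pos: [0.6215, -0.0171, 0.0451]
eef_rot: [0.013, 0.7, 0.714, -0.013]
wrist_force: [-0.5, 0.0, 2.0]
opening: 0.231
time_s: 18.23
eef_pos: [0.6214, -0.0154, 0.0451]
eef_rot: [0.013, 0.7, 0.714, -0.013]
wrist_force: [-0.2, 0.1, 0.7]
opening: 0.233
```

View pics/s21c.png

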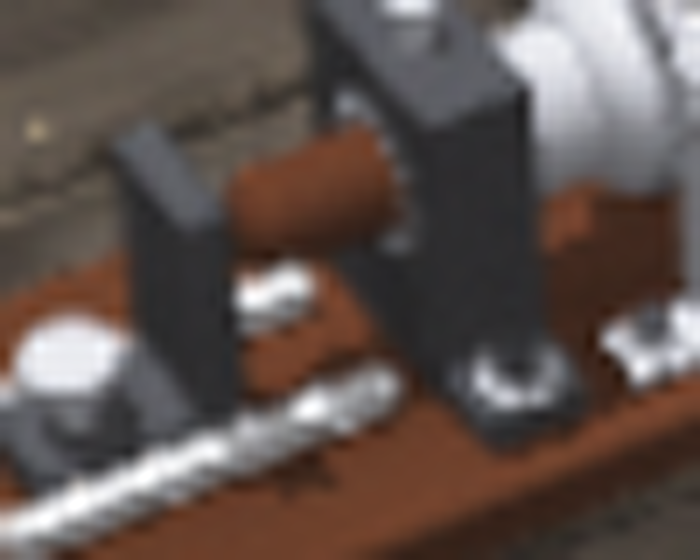

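```bash
for i in 1; do :; done; python3 -m pendant '[[[0.005,0,-0.0002,0,0,0],[0,0,0,0,0,0]]]';python3 -m pendant '[[[0.004,0,-0.0002,0,0,0]]]'; python3 -m pendant '[[[0,0,0,0,0,0]]]'
```

```text
time_s: 18.52
eef_pos: [0.6214, -0.0144, 0.0451]
eef_rot: [0.013, 0.7, 0.714, -0.013]
wrist_force: [-0.3, 0.2, 0.3]
opening: 0.232
time_s: 18.65
eef_pos: [0.6214, -0.0137, 0.0452]
eef_rot: [0.013, 0.7, 0.714, -0.013]
wrist_force: [-1.1, -1.2, 1.2]
opening: 0.235
time_s: 18.77
eef_pos: [0.6214, -0.0136, 0.0451]
eef_rot: [0.013, 0.7, 0.714, -0.013]
wrist_force: [-1.2, -0.8, 1.3]
opening: 0.23
```

```bash
python3 -m pendant '[[[0.004,0,-0.0002,0,0,0]]]'; python3 -m pendant '[[[0.004,0,-0.0002,0,0,0]]]'; python3 - <<'E'
from h import *
c=snap("scene","s22");t=snap("top","t22")
cv2.imwrite("pics/s22c.png",np.hstack([cv2.resize(c["pixels"][200:225,175:200],None,fx=15,fy=15,interpolation=cv2.INTER_CUBIC),cv2.resize(t["pixels"][150:175,180:205],None,fx=15,fy=15,interpolation=cv2.INTER_CUBIC)]))
E
```

```text
time_s: 18.9
eef_pos: [0.6214, -0.0129, 0.0452]
eef_rot: [0.013, 0.7, 0.714, -0.013]
wrist_force: [-1.2, -2.4, 0.7]
opening: 0.237
time_s: 19.02
eef_pos: [0.6213, -0.0121, 0.0452]
eef_rot: [0.013, 0.7, 0.714, -0.013]
wrist_force: [-0.3, -1.6, 1.2]
opening: 0.232
```

View pics/s22c.png

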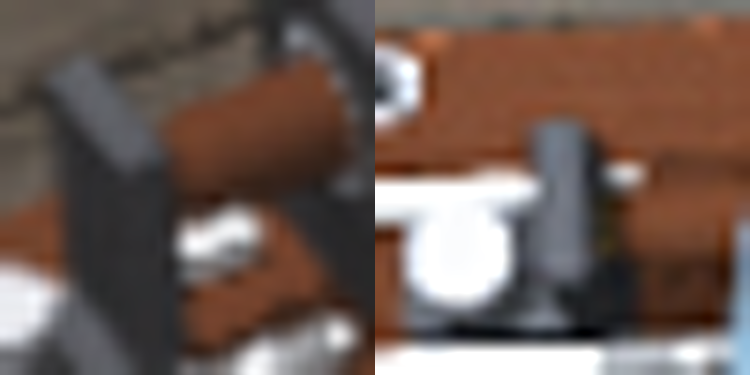

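```bash
python3 - <<'E'
from h import *
c=imaging.camera("top")
for z in (.079,.058): print(z,((proj(c,fix2w([.1558,0,z]))-[180,150]+.5)*15-.5),((proj(c,fix2w([.1500,0,z]))-[180,150]+.5)*15-.5))
E
python3 -m pendant '[[[0.004,0,-0.0002,0,0,0]]]'; python3 -m pendant '[[[0.004,0,-0.0002,0,0,0]]]'
```

```text
0.079 [[215.98148057 198.74479521]] [[247.59888125 197.21235536]]
0.058 [[233.58694117 226.71939006]] [[264.63604334 225.21400676]]
time_s: 19.3
eef_pos: [0.6213, -0.0113, 0.0452]
eef_rot: [0.013, 0.7, 0.714, -0.013]
wrist_force: [-0.7, -1.5, 0.9]
opening: 0.232
time_s: 19.42
eef_pos: [0.6213, -0.0106, 0.0452]
eef_rot: [0.014, 0.7, 0.714, -0.014]
wrist_force: [-0.6, -3.2, 0.9]
opening: 0.235
```

```bash
python3 -m pendant '[[[0.004,0,-0.0002,0,0,0]]]'; python3 -m pendant '[[[0,0,0,0,0,0]]]'
```

```text
time_s: 19.55
eef_pos: [0.6214, -0.0105, 0.0452]
eef_rot: [0.014, 0.7, 0.714, -0.014]
wrist_force: [-0.8, -6.3, 1.2]
opening: 0.235
time_s: 19.68
eef_pos: [0.6214, -0.0106, 0.0452]
eef_rot: [0.014, 0.7, 0.714, -0.014]
wrist_force: [-0.6, -1.7, 1.4]
opening: 0.235
```

```bash
python3 -m pendant '[[[0.004,0,-0.0002,0,0,0]]]'; python3 -m pendant '[[[0,0,0,0,0,0]]]'; python3 - <<'E'
from h import *
c=snap("scene","s23");t=snap("top","t23")
cv2.imwrite("pics/s23c.png",np.hstack([cv2.resize(c["pixels"][200:225,175:200],None,fx=15,fy=15,interpolation=cv2.INTER_CUBIC),cv2.resize(t["pixels"][150:175,180:205],None,fx=15,fy=15,interpolation=cv2.INTER_CUBIC)]))
E
```

```text
time_s: 19.8
eef_pos: [0.6214, -0.0104, 0.0453]
eef_rot: [0.014, 0.7, 0.714, -0.014]
wrist_force: [-0.3, -6.1, 0.2]
opening: 0.232
time_s: 19.92
eef_pos: [0.6214, -0.0106, 0.0453]
eef_rot: [0.014, 0.7, 0.714, -0.014]
wrist_force: [-0.9, -2.6, -0.0]
opening: 0.237
```

View pics/s23c.png

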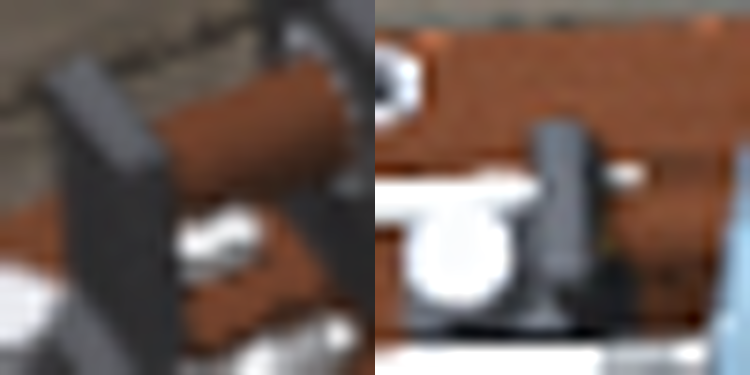

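```bash
python3 -m pendant '[[[0,0,0,0,0,0],[0,0,0,0,0,0],[0,0,0,0,0,0],[0,0,0,0,0,0]]]' 0.5;python3 -m pendant '[[[-0.06,0,0.002,0,0,0],[-0.03,0,-0.1,0,0,0],[0,0,-0.25,0,0.006,0],[0,0,-0.25,0,0.006,0],[0,0,0,0,0,0]]]'; python3 - <<'E'
from h import *
snap("wrist","w24");c=snap("scene","s24");t=snap("top","t24");print(pose()[0])
cv2.imwrite("pics/s24c.png",np.hstack([cv2.resize(c["pixels"][180:240,155:205],None,fx=8,fy=8,interpolation=cv2.INTER_CUBIC),cv2.resize(t["pixels"][135:195,175:225],None,fx=8,fy=8,interpolation=cv2.INTER_CUBIC)]))
E
```

```text
time_s: 20.52
eef_pos: [0.6215, -0.0085, 0.045]
eef_rot: [0.014, 0.7, 0.714, -0.013]
wrist_force: [-0.6, 0.4, 0.4]
opening: 0.503
time_s: 21.15
eef_pos: [0.6226, -0.0259, 0.1731]
eef_rot: [0.001, 0.7, 0.714, 0.001]
wrist_force: [-0.6, 0.4, 0.2]
opening: 0.5
[ 0.61878466 -0.02468583  0.16637796]
```

View pics/s24c.png

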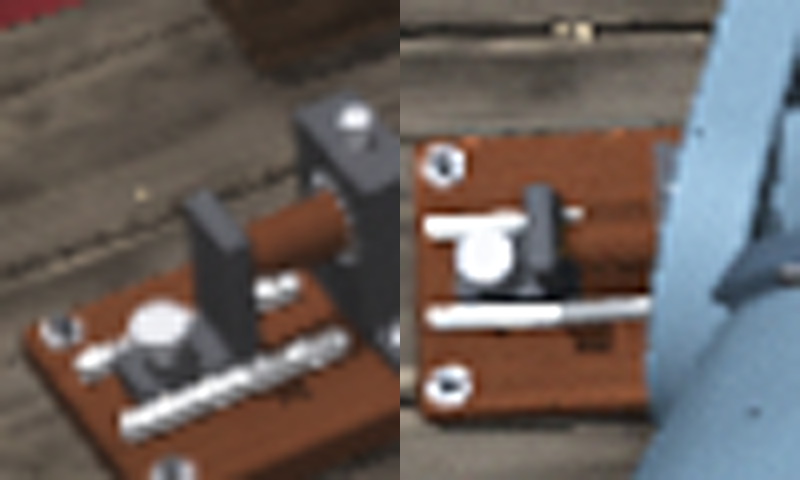

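View pics/w24.png

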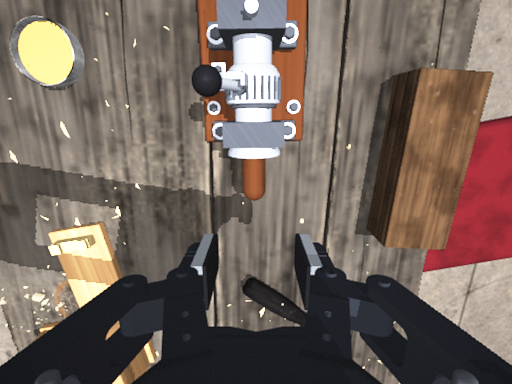

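```bash
python3 - <<'E'
from h import *
c=imaging.camera("wrist"); P,R,o=pose(); print(P,o["q"])
for z in (.117,.119,.121):
    k=atz(c,[[207,80]],z)[0]; print(k,Ro.from_euler('z',-F[2]).apply(k-[F[0],F[1],0]))
# mouth rim center check
k=atz(c,[[254,151]],.058)[0];print(k)
i=cv2.imread("pics/w24.png");cv2.imwrite("pics/w24c.png",cv2.resize(i[0:165,180:330],None,fx=4,fy=4,interpolation=cv2.INTER_CUBIC))
E
```

```text
[ 0.61826222 -0.02439784  0.16530781] [-2.31282957e-01  3.45395643e-01  1.54220728e+00  5.71958176e-04
  1.26411321e+00 -2.51321035e-01]
[0.58479548 0.06919326 0.117     ] [0.06028187 0.03236116 0.117     ]
[0.58514693 0.06897653 0.119     ] [0.0600558  0.03201564 0.119     ]
[0.58549838 0.0687598  0.121     ] [0.05982973 0.03167012 0.121     ]
[0.61533729 0.01654388 0.058     ]
```

View pics/w24c.png

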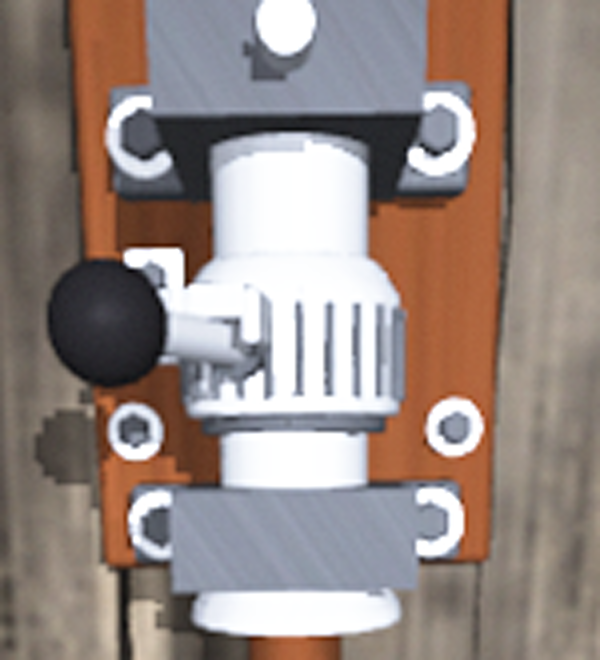

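```bash
python3 -m pendant '[[[0,0,-0.05,0,0,0.055],[0,0,0,0,0,0.055],[0,0,0,0,0,0.055],[0,0,0,0,0,0.055],[0,0,0,0,0,0.055],[0,0,0,0,0,0.055],[0,0,0,0,0,0.055],[0,0,0,0,0,0.055],[0,0,0,0,0,0.055],[0,0,0,0,0,0]]]' 0.25; python3 - <<'E'
from h import *
dl([.588,.068,.17],1.5); print(pose()[0])
E
```

```text
time_s: 22.6
eef_pos: [0.6067, -0.0216, 0.1562]
eef_rot: [-0.005, 1.0, -0.006, -0.022]
wrist_force: [-0.8, 0.2, 0.0]
opening: 0.753
T [-0.1021 -0.4472 -0.0602] R [-0.0034  0.0141 -0.0124]
[ 0.60671842 -0.02155119  0.15619483]
```

```bash
python3 -m pendant '[[[0,0,-0.07,-0.003,0.014,-0.012],[-0.05,-0.22,0,0,0,0],[-0.04,-0.21,0,0,0,0],[0,0,0,0,0,0],[0,0,0,0,0,0]]]' ; python3 - <<'E'
from h import *
c=snap("wrist","w25"); dl([.588,.068,.17],1.5); print(pose()[0])
E
```

```text
time_s: 23.22
eef_pos: [0.5835, 0.0653, 0.1657]
eef_rot: [-0.001, 1.0, 0.022, -0.004]
wrist_force: [0.3, -0.7, -0.1]
opening: 0.749
T [ 0.0234 -0.0131 -0.022 ] R [-0.0007  0.0025  0.0054]
[0.58339436 0.06519177 0.16562673]
```

View pics/w25.png

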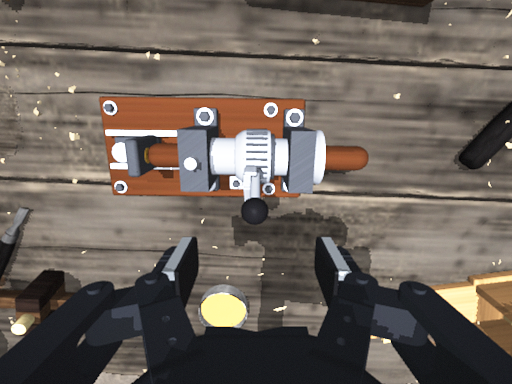

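```bash
python3 - <<'E'
from h import *
i=cv2.imread("pics/w25.png");cv2.imwrite("pics/w25c.png",cv2.resize(i[120:230,170:340],None,fx=4.5,fy=4.5,interpolation=cv2.INTER_CUBIC))
c=imaging.camera("wrist");print(pose()[0])
print(atz(c,[[255,211]],.119), atz(c,[[326,157]],.058))
E
```

```text
[0.58361499 0.06480784 0.16575897]
[[0.58752317 0.0671685  0.119     ]] [[0.62014841 0.0043871  0.058     ]]
```

View pics/w25c.png

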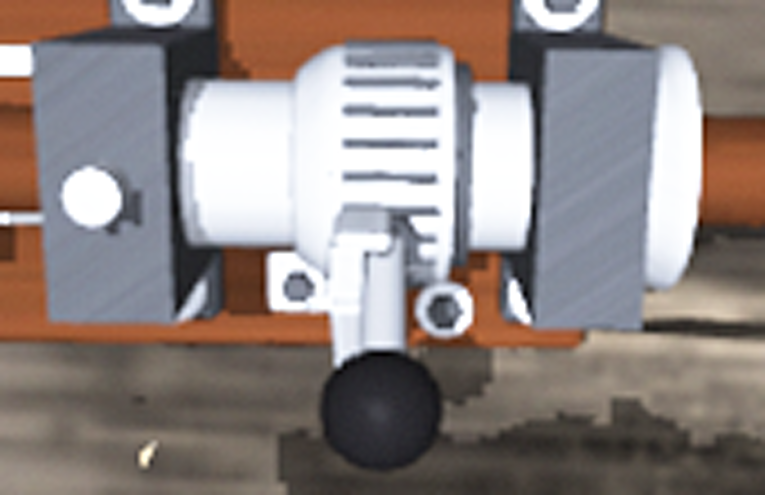

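```bash
python3 - <<'E'
from h import *
dl([.5875,.0668,.105],1.5)
E
```

```text
T [ 0.0221 -0.0084  0.3037] R [-0.0007  0.0024  0.005 ]
```

```bash
python3 -m pendant '[[[0.022,-0.008,0.05,-0.001,0.002,0.005],[0,0,0.08,0,0,0],[0,0,0,0,0,0]]]' ; python3 - <<'E'
from h import *
c=snap("wrist","w26"); dl([.5875,.0668,.105],1.5); print(pose()[0])
E
```

```text
time_s: 23.7
eef_pos: [0.5881, 0.0647, 0.1369]
eef_rot: [0.001, 1.0, 0.012, -0.001]
wrist_force: [-0.3, 0.1, -0.5]
opening: 0.751
T [-0.0057 -0.0109  0.1638] R [ 0.0004  0.0002 -0.0009]
[0.58871974 0.06468998 0.13777152]
```

View pics/w26.png

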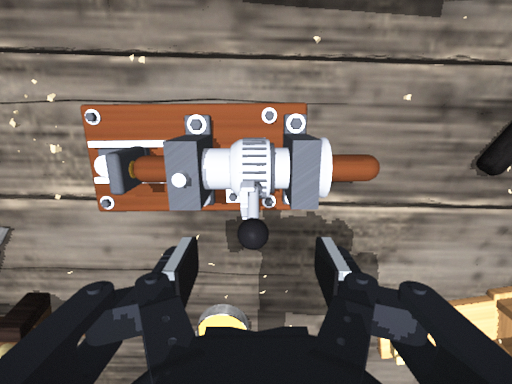

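```bash
python3 - <<'E'
from h import *
c=imaging.camera("wrist");print(pose()[0],atz(c,[[253,234]],.119))
E
python3 -m pendant '[[[-0.003,-0.009,0.08,0,0,-0.001],[0,0,0.06,0,0,0],[0,0,0,0,0,0],[0,0,0,0,0,0]]]' ; python3 - <<'E'
from h import *
c=snap("wrist","w27"); dl([.5875,.0668,.105],1.5); print(pose()[0])
E
```

```text
[0.58920237 0.06479181 0.13862536] [[0.58755098 0.06748993 0.119     ]]
time_s: 24.3
eef_pos: [0.5887, 0.0667, 0.1088]
eef_rot: [0.001, 1.0, 0.014, 0.001]
wrist_force: [0.7, 0.4, 0.9]
opening: 0.749
T [-0.0056 -0.0009  0.0192] R [ 0.0005 -0.0003  0.0003]
[0.5886233  0.06666368 0.10883271]
```

View pics/w27.png

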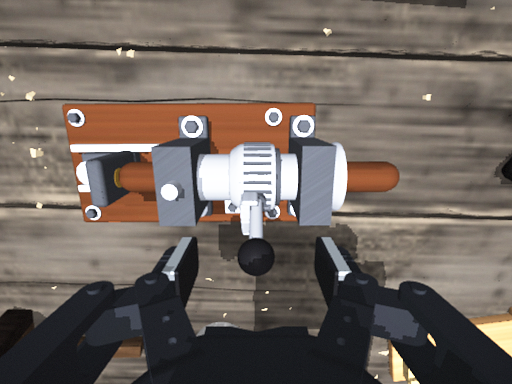

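```bash
python3 -m pendant '[[[-0.004,0,0.016,0,0,0],[0,0,0,0,0,0]]]'; python3 -m pendant '[[[0,0,0,0,0,0],[0,0,0,0,0,0],[0,0,0,0,0,0],[0,0,0,0,0,0],[0,0,0,0,0,0],[0,0,0,0,0,0]]]' 1 ; python3 - <<'E'
from h import *
c=snap("wrist","w28"); P,R,o=pose(); print(P,o["torque"],(R.T@fx()).round(3))
E
```

```text
time_s: 24.6
eef_pos: [0.5882, 0.0666, 0.1061]
eef_rot: [0.001, 1.0, 0.014, 0.001]
wrist_force: [0.6, -0.4, 0.8]
opening: 0.75
time_s: 25.35
eef_pos: [0.5885, 0.0664, 0.1067]
eef_rot: [0.001, 1.0, 0.014, 0.001]
wrist_force: [-1.2, 0.0, 0.5]
opening: 0.192
[0.58849206 0.06643916 0.10675005] [-0.050083    0.15972654  0.02356431] [ 0.    -1.    -0.002]
```

View pics/w28.png

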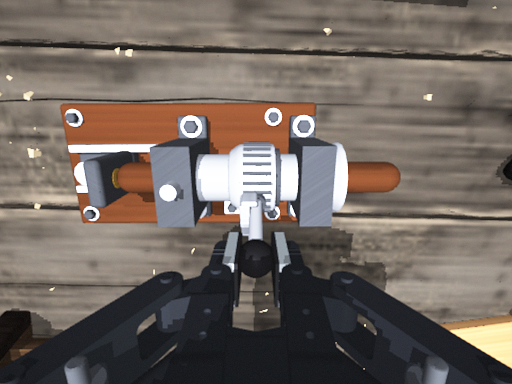

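```bash
python3 -m pendant '[[[0,0.02,0,0,0,0],[0,0.015,0,0,0,0]]]'; python3 -m pendant '[[[0,0.01,0,0,0,0]]]'; python3 -m pendant '[[[0,0.005,0,0,0,0]]]'
```

```text
time_s: 25.65
eef_pos: [0.5883, 0.0642, 0.1067]
eef_rot: [-0.003, 1.0, 0.014, 0.001]
wrist_force: [0.9, 10.8, 0.6]
opening: 0.188
time_s: 25.78
eef_pos: [0.5881, 0.0647, 0.1067]
eef_rot: [-0.005, 1.0, 0.014, 0.001]
wrist_force: [-0.4, 9.5, 0.5]
opening: 0.191
time_s: 25.9
eef_pos: [0.588, 0.0661, 0.1066]
eef_rot: [-0.007, 1.0, 0.014, 0.001]
wrist_force: [0.1, 8.1, 0.3]
opening: 0.193
```

```bash
python3 -m pendant '[[[0,0.04,0,0,0,0],[0,0.05,0,0,0,0]]]'; python3 - <<'E'
from h import *
dl([.588,.0585,.107],1.5)
E
```

```text
time_s: 26.15
eef_pos: [0.5879, 0.0546, 0.1064]
eef_rot: [-0.012, 1.0, 0.015, 0.001]
wrist_force: [-2.1, 18.2, 4.5]
opening: 0.196
T [ 0.001  -0.0194 -0.0024] R [-0.0079 -0.0009  0.0012]
```

```bash
python3 -m pendant '[[[0.044,0.02,-0.018,-0.003,0,0],[0.044,0.018,-0.011,-0.003,0,0]]]'; python3 - <<'E'
from h import *
dl([.588,.0585,.107],1.5)
E
```

```text
time_s: 26.4
eef_pos: [0.6013, 0.0555, 0.111]
eef_rot: [-0.01, 1.0, 0.015, -0.003]
wrist_force: [-3.8, 13.7, -0.0]
opening: 0.19
T [-0.0661 -0.0166  0.021 ] R [-0.0062  0.0021  0.0015]
```

```bash
python3 -m pendant '[[[0.044,0.018,-0.008,-0.003,0,0],[0.044,0.018,-0.003,-0.003,0,0]]]'; python3 - <<'E'
from h import *
dl([.588,.0585,.107],1.5)
E
```

```text
time_s: 26.65
eef_pos: [0.6165, 0.0565, 0.1118]
eef_rot: [-0.006, 1.0, 0.017, -0.006]
wrist_force: [-0.2, 13.5, -3.7]
opening: 0.183
T [-0.1419 -0.0148  0.0259] R [-0.0037  0.0039  0.0025]
```

```bash
python3 -m pendant '[[[0.044,0.02,-0.006,-0.002,0.001,0],[0.044,0.02,0.002,-0.002,0.001,0]]]'; python3 - <<'E'
from h import *
dl([.588,.0585,.107],1.5); snap("wrist","w30"); print(pose()[0])
E
```

```text
time_s: 26.9
eef_pos: [0.6312, 0.057, 0.1102]
eef_rot: [-0.005, 1.0, 0.019, -0.007]
wrist_force: [-2.3, 13.3, 3.7]
opening: 0.159
T [-0.2153 -0.0154  0.0192] R [-0.0034  0.0043  0.0035]
[0.63216461 0.05694431 0.11014117]
```

View pics/w30.png

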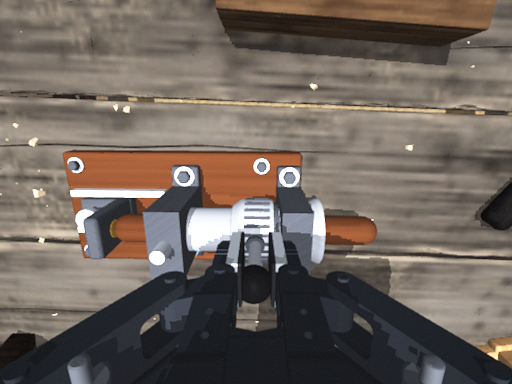

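```bash
python3 - <<'E'
from h import *
c=imaging.camera("wrist"); P,R,o=pose(); print(P,o["wrist_force"],o["opening"])
k=atz(c,[[255,284]],.125)[0];print(k, R.T@(k-P))
c["pixels"]=0
E
```

```text
[0.63198785 0.05690585 0.11005377] [-0.25548266 13.02032265 -0.9161695 ] 0.13909715898120195
[0.61716576 0.057645   0.125     ] [-0.01496253 -0.0014402  -0.01475395]
```

```bash
python3 -m pendant '[[[0,-0.005,0,0,0,0],[0,-0.005,0,0,0,0],[0,-0.005,0,0,0,0]]]'; python3 - <<'E'
from h import *
dl([.617,.0585,.112],1.5); snap("wrist","w31"); print(pose()[0])
E
```

```text
time_s: 27.38
eef_pos: [0.6327, 0.0646, 0.1101]
eef_rot: [-0.008, 1.0, 0.019, -0.005]
wrist_force: [0.1, -1.4, -1.2]
opening: -0.002
T [-0.0799  0.0275 -0.0093] R [-0.0053  0.003   0.0038]
[0.63267344 0.06471912 0.11007371]
```

View pics/w31.png

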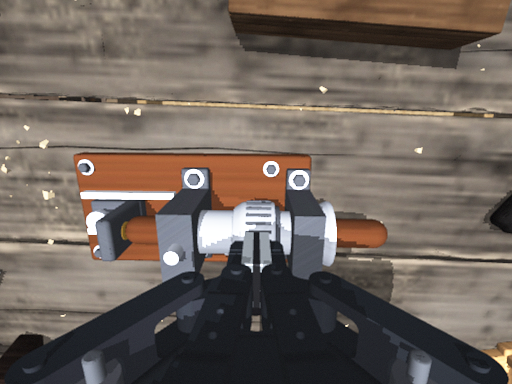

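```bash
python3 -m pendant '[[[0,0,-0.15,-0.005,0.003,0.004],[0,0,-0.15,0,0,0],[-0.05,0,0,0,0,0],[0,0,0,0,0,0]]]' ; python3 -m pendant '[[[0,0,0,0,0,0],[0,0,0,0,0,0]]]' 0.25; python3 - <<'E'
from h import *
c=snap("wrist","w32");s=snap("scene","s32"); print(pose()[0])
cv2.imwrite("pics/w32c.png",cv2.resize(c["pixels"][130:290,150:390],None,fx=3.3,fy=3.3,interpolation=cv2.INTER_CUBIC))
cv2.imwrite("pics/s32c.png",cv2.resize(s["pixels"][175:250,150:250],None,fx=8,fy=8,interpolation=cv2.INTER_CUBIC))
E
```

```text
time_s: 27.92
eef_pos: [0.6209, 0.0626, 0.169]
eef_rot: [-0.0, 1.0, 0.012, -0.002]
wrist_force: [-0.3, 0.2, 0.3]
opening: 0.0
time_s: 28.18
eef_pos: [0.6196, 0.0624, 0.1669]
eef_rot: [-0.0, 1.0, 0.012, -0.004]
wrist_force: [-0.6, 0.2, -0.1]
opening: 0.42
[0.61980486 0.06242705 0.16708937]
```

View pics/w32c.png

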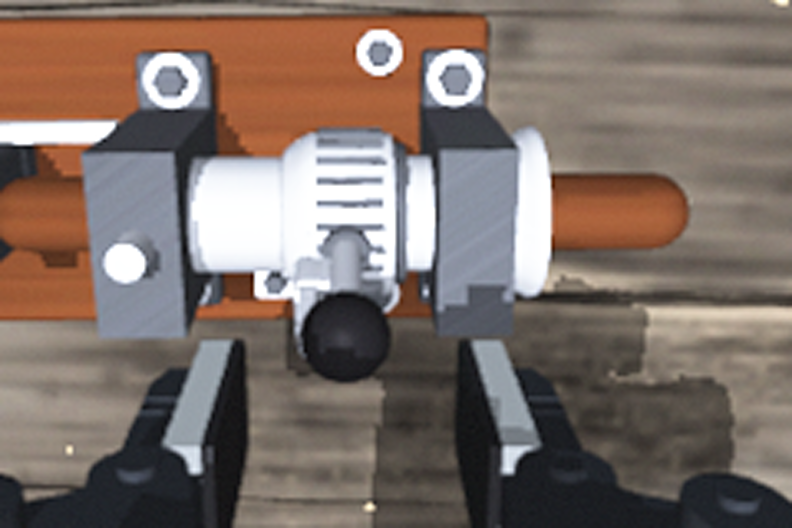

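View pics/s32c.png

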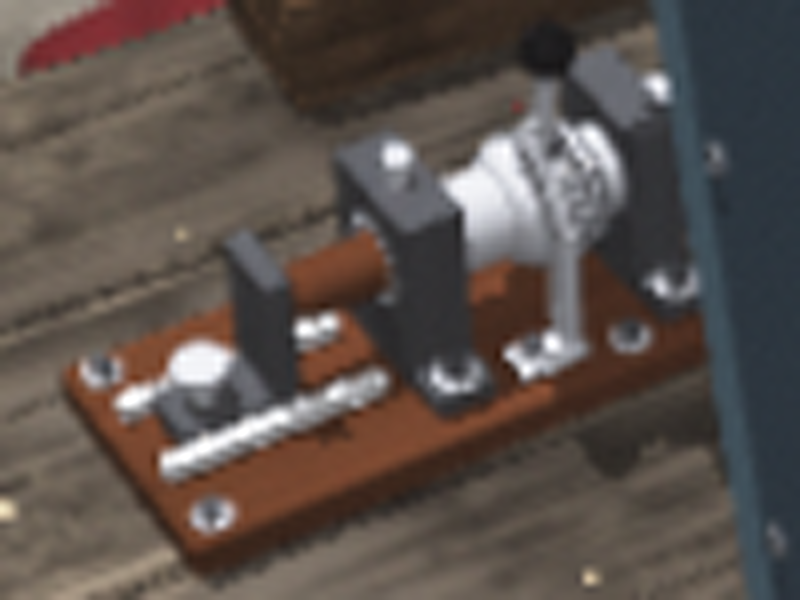

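```bash
python3 - <<'E'
from h import *
c=imaging.camera("wrist");P,R,o=pose();print(P)
u=crop([(346,337)],3.3,(150,130));b=atz(c,u,.1258)[0];print(u,b)
dl([b[0]-.035,b[1]+.003,.112],1.5)
E
```

```text
[0.61999687 0.06245296 0.16734239]
[[254.5        231.77272727]] [0.60988926 0.06426852 0.1258    ]
T [-0.223  -0.0291  0.2783] R [-0.0002  0.0022 -0.0009]
```

```bash
python3 -m pendant '[[[-0.11,-0.015,0,0,0.002,-0.001],[-0.12,-0.014,0,0,0,0],[0,0,0,0,0,0],[0,0,0,0,0,0]]]' 1; python3 - <<'E'
from h import *
dl([.574,.067,.112],1.5)
E
```

```text
time_s: 28.82
eef_pos: [0.574, 0.067, 0.1671]
eef_rot: [-0.0, 1.0, 0.013, 0.0]
wrist_force: [0.0, -0.5, 0.3]
opening: 0.002
T [-1.000e-04  1.000e-04  2.754e-01] R [-0.0002 -0.0001  0.    ]
```

```bash
python3 -m pendant '[[[0,0,0.14,0,0,0],[0,0,0.11,0,0,0],[0,0,0,0,0,0],[0,0,0,0,0,0]]]'; python3 - <<'E'
from h import *
dl([.574,.067,.112],1.5);snap("wrist","w33")
E
```

```text
time_s: 29.32
eef_pos: [0.5786, 0.0662, 0.1177]
eef_rot: [-0.0, 1.0, 0.013, 0.003]
wrist_force: [0.1, -0.7, -1.0]
opening: -0.007
T [-0.0229 -0.0043  0.0282] R [-0.     -0.0016 -0.0002]
```

View pics/w33.png

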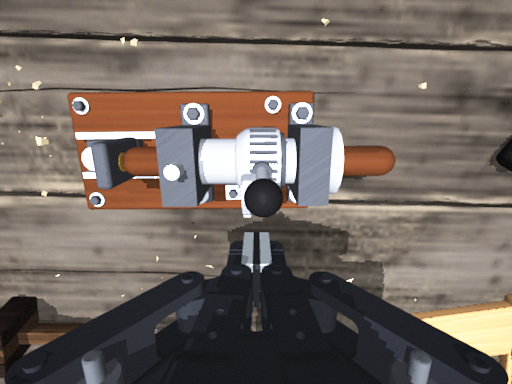

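```bash
python3 -m pendant '[[[0.03,0,0.025,0,0,0],[0.03,0,0,0,0,0],[0.03,0,0,0,0,0]]]'; python3 -m pendant '[[[0.03,0,0,0,0,0],[0.03,0,0,0,0,0]]]'; python3 - <<'E'
from h import *
snap("wrist","w34")
E
```

```text
time_s: 29.75
eef_pos: [0.5987, 0.0668, 0.1144]
eef_rot: [-0.0, 1.0, 0.013, 0.004]
wrist_force: [-1.0, -0.7, 1.6]
opening: -0.001
time_s: 30.0
eef_pos: [0.6117, 0.0671, 0.1148]
eef_rot: [0.0, 1.0, 0.013, 0.004]
wrist_force: [-0.7, 0.7, -1.1]
opening: -0.003
```

View pics/w34.png

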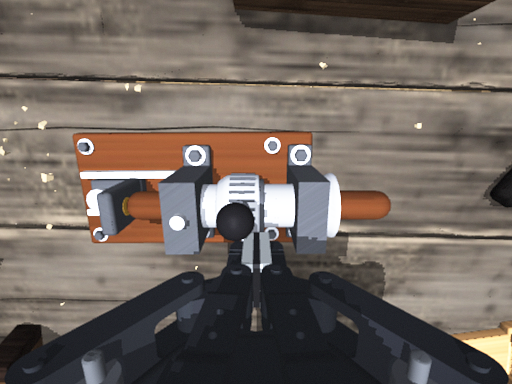

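```bash
python3 -m pendant '[[[-0.15,0,0,0,0,0],[-0.05,0,-0.2,0,0,0],[0,0,-0.2,0,0,0],[0,0,0,0,0,0],[0,0,0,0,0,0],[0,0,0,0,0,0]]]'; python3 - <<'E'
from h import *
c=snap("wrist","w35");s=snap("scene","s35");t=snap("top","t35");print(pose()[0])
cv2.imwrite("pics/w35c.png",cv2.resize(c["pixels"][60:210,50:410],None,fx=2.2,fy=2.2,interpolation=cv2.INTER_CUBIC))
cv2.imwrite("pics/s35c.png",cv2.resize(s["pixels"][175:250,150:250],None,fx=8,fy=8,interpolation=cv2.INTER_CUBIC))
cv2.imwrite("pics/t35c.png",cv2.resize(t["pixels"][135:200,165:265],None,fx=8,fy=8,interpolation=cv2.INTER_CUBIC))
E
```

```text
time_s: 30.8
eef_pos: [0.5704, 0.0659, 0.1942]
eef_rot: [-0.0, 1.0, 0.013, 0.003]
wrist_force: [0.1, -0.5, 0.1]
opening: 0.0
[0.57019483 0.06588589 0.1939826 ]
```

View pics/w35.png

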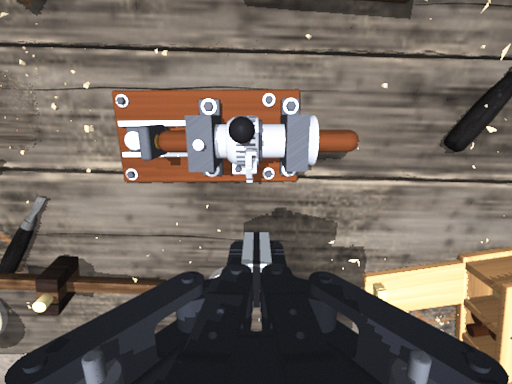

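View pics/s35c.png

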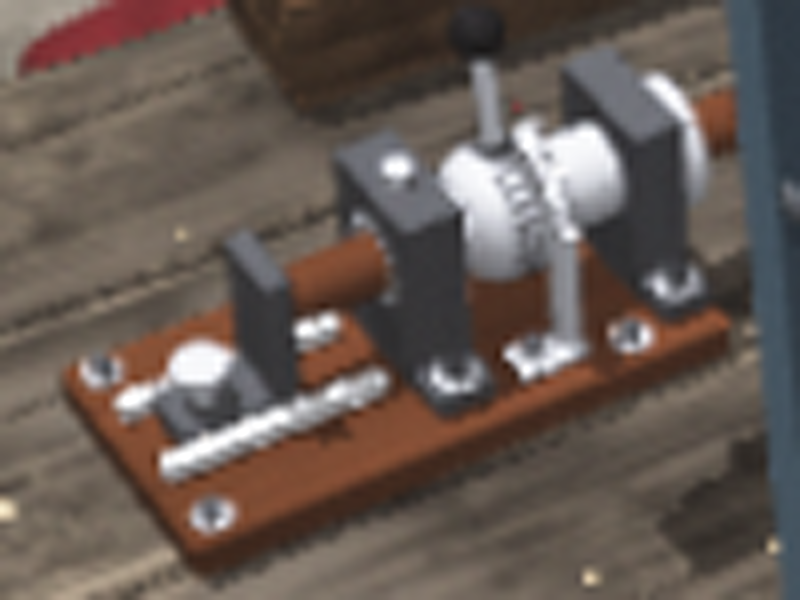

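View pics/t35c.png

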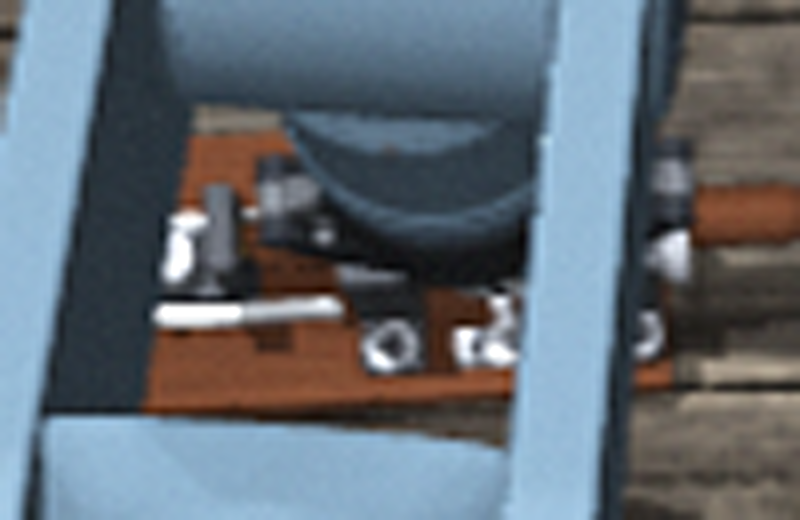

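```bash
python3 - <<'E'
from h import *
c=imaging.camera("wrist");b=atz(c,[[241,129]],.1255)[0]; print(b, b-[.5875,.0674,.119])
x=b[0]-(.5875+.0298-.0004); print("lean deg",np.degrees(np.arcsin(x/.068)),"turn",.454+np.arcsin(x/.068))
a=cv2.imread("pics/s24.png");z=cv2.imread("pics/s35.png");o=cv2.imread("pics/s18.png")
cv2.imwrite("pics/cmp.png",np.hstack([cv2.resize(k[185:235,168:205],None,fx=7,fy=9*7//9,interpolation=cv2.INTER_CUBIC) for k in (o,a,z)]))
E
```

```text
[0.63191026 0.07968507 0.1255    ] [0.04441026 0.01228507 0.0065    ]
lean deg 12.75245125049753 turn 0.6765722620212501
```

View pics/cmp.png

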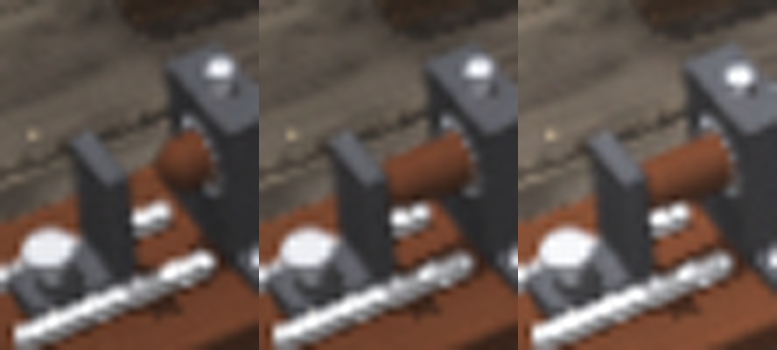

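```bash
python3 -m pendant '[[[-0.2,0.15,-0.1,0,0,0],[-0.2,0.2,0,0,0,0],[-0.2,0.2,0,0,0,0],[-0.1,0.2,0,0,0,0],[0,0.2,0,0,0,0],[0,0.1,0,0,0,0],[0,0,0,0,0,0],[0,0,0,0,0,0]]]'; python3 - <<'E'
from h import *
t=snap("top","t36");s=snap("scene","s36");print(pose()[0])
cv2.imwrite("pics/t36c.png",cv2.resize(t["pixels"][145:185,175:225],None,fx=14,fy=14,interpolation=cv2.INTER_CUBIC))
E
```

```text
time_s: 32.0
eef_pos: [0.4307, -0.1524, 0.2103]
eef_rot: [-0.001, 1.0, 0.013, 0.001]
wrist_force: [-0.6, 1.2, -0.4]
opening: -0.0
[ 0.43080903 -0.15216561  0.21037116]
```

View pics/t36.png

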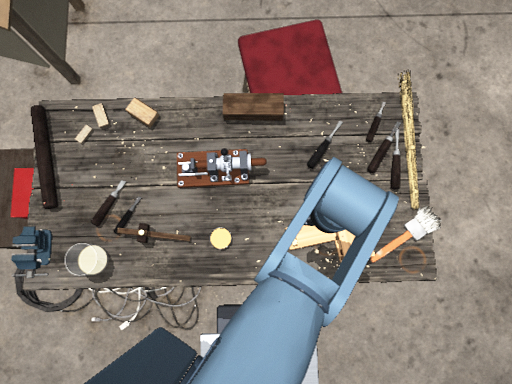

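View pics/t36c.png

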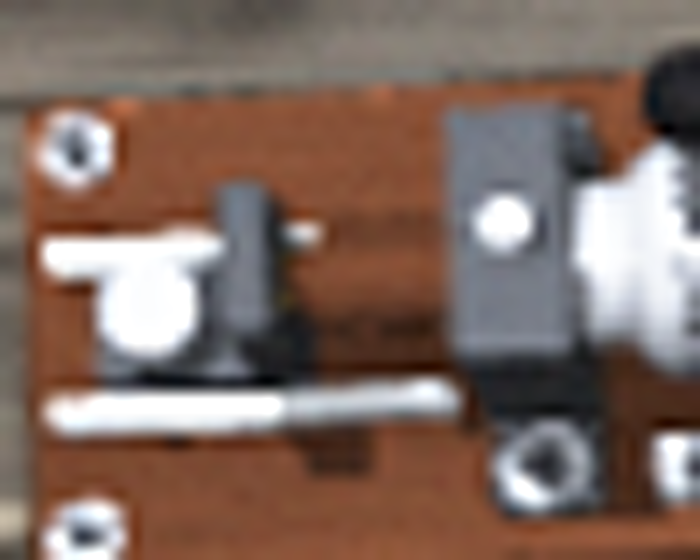

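```bash
python3 - <<'E'
from bench import ctrl
print(ctrl.hand_in())
E
```

```text
the job is handed in; nothing more can be done
None
```

The dowel is through the guide tube with its end against the stop, the collar is locked forward on it, and the job is handed in. The last clock reading before handing in was about 32 s of the 61 s allowed.

- **Feeding:** I drew the dowel endwise out of the pigeonhole and fed it into the mouth, regripping it twice. The last millimetres went in steps under 1 mm until it stopped advancing at about 6 N on the wrist. The last top view shows no visible gap at the stop and the stop where it was.
- **Locking, not in one swing:** I drew the ball back out of its notch with about 18 N at most and swung it most of the way, but it slipped out of the pads near upright. The pin was already past the horn and rested on the gate. I then pushed the ball on sideways with the closed fingers until it passed the gate's end and the spring took it forward.
- **Last checks:** The ball now leans about 13° to the other side, a turn of about 0.68 rad. It is about 12 mm further forward than it was in the notch, which puts the collar near 0.006. The shoe pin is visibly lower.
- **Other checks:** The arm stands clear, the other things on the bench look undisturbed, and the largest wrist force I read was about 18 N.
- **Camera and arm disagreement:** The mouth and ball positions differed by 2–3 mm between the cameras and the arm, so I aligned by comparing the parts within the same picture. How far the dowel went in was read from the pictures and the arm's travel, not measured directly.

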